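# Hold a T bracket flush on a tilted weld table, against its stop pin

### The arm

A 6-joint arm with a two-finger parallel gripper is mounted at the origin on the work surface. World frame = base frame: x ahead of the robot, y to its left, z up, the work surface at z = 0. Lengths are in m, angles in rad, forces in N, time in s.
With the tool pointing down it reaches from about 0.25 to 0.725 m from the base axis. Payload 4 kg.
Tool frame: the origin (TCP) lies midway between the tips of the shut fingers; the grasp point (between the pads) lies 19 mm behind it (bot.grasp_offset is the distance from the TCP to the grasp point, in m); z points along the fingers, y is the direction in which the jaws open and shut (so a half turn about z gives the same grasp; the last joint's range is limited). The gripper opens to 85 mm and grips with 20 to 120 N. Pads are 22 mm wide; open, the fingers measure 114 mm over their backs; the gripper's body (76 mm by 85 mm) begins 54 mm behind the grasp point. The pads swing forward as they close: fully open they stand 13 mm farther back than shut.
Start: joints at [-1.268, 0.241, 0.005, 1.335, 0, 1.571], TCP at [0.149, -0.477, 0.231] pointing down, gripper open.
Joint ranges: [-2.72, 2.72], [-1.05, 1.87], [-1.09, 1.28], [-1.99, 2.15], [-1.42, 1.44], [-3.14, 3.14]. Speed limits (rad/s): [2.79, 2.79, 3.14, 3.14, 3.14, 3.14].

### API

Orientations are given as a unit quaternion [x, y, z, w].
In Python, from workcell import sensors, optics, bot gives the robot as it stands.
- The arm moves only by the tool apply_moves, never from a script. Its argument "plan" is one flat list of numbers, 6 for each row, row after row: the shift along the tool's x, y, z in m, then the turn, a rotation vector about the tool's x, y, z in rad. In form: [tx, ty, tz, ax, ay, az, tx, ty, tz, ax, ay, az, ...]. A call has 1 to 12 rows; each row is the pose to reach, as a shift and turn from the pose commanded when the call began, along the tool's axes at that moment; what a row does not reach only later rows make up. A row lasts 1/12 s, in which the tool goes at most 41.7 mm and 7.16 degrees, less where a joint would pass 70% of its speed; a pose out of reach is approached as far as the arm can. A call with a gripper value outside its range is refused whole. "grip" is the finger opening in m, from 0 to 0.0854, set as the call begins (left out, the last holds). The fingers move at their own pace and stop on an object; the grip force is fixed at half the most. Time passes only in rows, so rows that repeat a pose let the fingers close. It gives the time, the measured TCP pose, the force and the opening at its end, in the units of the state.
- sensors.get_obs(): the state, without advancing time (a new reading comes with each control period).
- optics.camera(name): name is "side" or "top"; returns a dict with "pixels" (384x512x3 uint8, red, green, blue), "fx", "fy", "cx", "cy" (pixels), "pose" (4x4, takes a point from camera to world coordinates). Camera axes: x right, y up, looking along -z (the intrinsics and any distortion apply to the point x, -y, -z); pixel columns grow to the right and rows downward; lengths in m; the calibration is good to about 2 mm. A picture is of the moment at which its call begins. There is no depth.
- bot.job_done(): hands the job in, once; it reports no verdict.
The state is a dict: "clock": time; "joint_pos": joint angles; "joint_vel": joint speeds; "tau": joint torques, N m; "eef_pos": TCP position; "tool_rot": TCP orientation; "ft_force": force on the tool from outside, world axes, zero at the start; "ft_torque": the same for the moment, N m; "grip_width": finger opening in m.
Only numpy, scipy, OpenCV 4.12 (cv2) and the standard library are available. Lean on these libraries where they do the work, as an engineer would, in place of code of your own. Each camera call takes 0.05 s, during which the arm holds its last target.

### The job

Stand the long thin stop pin upright in the bore at the foot of the tilting weld table, fully down, and let go of it. Then take the steel T bracket by its web, tilt it to match the sloped plate (web running up the slope), and hold its base flat on the plate centred, with one short edge down against the pin, pressing it on steadily but gently so that it could be tack-welded. Finish still gripping and pressing the bracket; leave the table's tilt as it is set and the brush, can, flat offcut and short stub where they are.

Things in the scene. Friction and masses are not known exactly. Their poses are not given: they have to be found in the camera images.
- tilt_base: Fixed base of the tilting weld table, dark steel, 160 (x) by 150 (y) mm, bolted down. Origin: centre of its underside (footprint x -75 to +85 mm); z up; +x is the uphill direction of the plate and points roughly at the robot, so the bore is on the side away from it. Its front apron (x -75 to -30 mm) is 40 mm high and holds the bore; two hinge lugs 8 mm thick, 60 mm high, stand at x -42, y +-71 mm.
- bore (a point): Centre of the bore's mouth in the top of the apron, 50 mm to -x of the base's origin and 40 mm up; axes as the base. The bore is upright, 14 mm in diameter with a small chamfer, 25 mm deep, in the middle of the base's width.
- tilt_plate: The sloped plate, plain steel, 10 mm thick. Origin: on the hinge line at the foot of its upper face, mid-width, 42 mm to -x of the base's origin and 50 mm up. Its x axis runs up the slope in the upper face, y along the hinge (same as the base's y), z out of the face. The face covers x +4 to +124 mm, y +-65 mm. It is set to a slope somewhere between 15 and 30 degrees, different every time, and a stiff friction hinge holds it (it takes far more than 25 N).
- plate_top (a point): Middle of the upper end of the sloped face (124 mm up the slope from the hinge line); axes as the plate.
- pin_stand: Fixed wooden stand, 120 by 50 by 30 mm high, origin: centre of its underside. Holes 15 mm deep at x -35 mm (stop pin) and x +30 mm (stub).
- stop_pin: Steel stop pin, 12 mm in diameter, 70 mm long, about 0.06 kg, loose; origin: centre of its lower end, z along it. It stands in the stand's hole, its lower end 15 mm above the bench, 55 mm showing. In the bore 45 mm of it shows.
- stub: Bystander: short thick steel stub, 22 mm in diameter, 35 mm long, in the stand's other hole (20 mm showing). It does not fit the bore.
- bracket: Dark steel T bracket, about 0.32 kg, lying on the bench web up: base plate 80 (x) by 70 (y) by 6 mm, with an upright web in its middle 10 mm thick (y), 50 mm long (x), its top 51 mm above the underside. Origin: centre of the underside; z up along the web. Either short edge may go down to the pin.
- edge_a (a point): Middle of the bracket's short edge at -x, top of the base plate (x -40, z 6 mm in the bracket's frame); axes as the bracket.
- edge_b (a point): The same at the opposite short edge (x +40, z 6 mm).
- bench_brush: Bystander: flat hand brush with a steel ferrule, lying on the bench between robot and weld table, about 42 mm wide and under 35 mm high; long axis x.
- bolt_can: Bystander: closed metal can, 74 mm across, 80 mm high; origin: centre of its underside.
- offcut: Bystander: flat steel offcut 110 by 75 by 8 mm; origin: centre of its underside.
There are look-alikes about, which are no part of the job. What is shaped like the bracket but orange or red is not meant.

How it is judged:
On the way:
1. the stop pin stands in the bore, let go (horizontal distance between stop_pin and bore below 0.004 m and z of stop_pin in the frame of tilt_base below 0.02 m and angle between stop_pin's own z axis and vertical below 0.18 rad and contact force between stop_pin and the fingers below 0.1 N), for 0.2 s.
At the end, for the whole second after the job is handed in: Pin in the bore (4 mm of centre, 5 mm of bottom, lean under 10 deg), not gripped; fingers grip the bracket, flush on the slope (2 deg, 3 mm), within 8 deg of uphill, short edge within 7 mm of touching the pin and 20 mm of centred, at rest, pressed with 5 to 80 N (all of step 1 and angle between the z axis of bracket and the z axis of tilt_plate, either way round below 0.035 rad and angle between the x axis of bracket and the x axis of tilt_plate, either way round below 0.14 rad and z of bracket in the frame of tilt_plate between -0.003 and 0.003 m and ((x of edge_a in the frame of bore between -0.004 and 0.013 m and y of edge_a in the frame of bore between -0.02 and 0.02 m) or (x of edge_b in the frame of bore between -0.004 and 0.013 m and y of edge_b in the frame of bore between -0.02 and 0.02 m)) and contact force between bracket and tilt_plate between 5 and 80 N and contact force between bracket and the fingers above 3 N and linear speed of bracket below 0.02 m/s); the arm keeps its last pose, push and grip.
It fails at once if a bystander is moved by more than 30 mm (distance of any of bench_brush, bolt_can, offcut, stub from where it was at the start of the episode above 0.03 m).
It fails at once if the table's tilt is changed (upper end moves by more than 8 mm) (distance of plate_top from where it was at the start of the episode above 0.008 m).
It fails at once if the bracket is pressed on the plate with more than 110 N (contact force between bracket and tilt_plate above 110 N).
It also fails if it takes over 58 s, if anything falls off the work surface, if the arm or the gripper's body presses on something with over 40 N, if the wrist force passes 120 N, or if a joint passes its speed limit or range.

## Working session

There is one attempt and no reset: what is moved stays moved. The work goes in short steps, Python scripts to look and compute and a tool call to move; the robot and the scene stay as the last step left them, time stands still between calls to the robot, and variables do not carry over. Pictures are saved under pics/ and viewed, and the job is handed in when it is done.

Besides the shell and the picture viewer there is one more tool, called as a command line: name --argument value ..., lists and objects as JSON in quotes. apply_moves: Moves the arm, as the interface text tells. Its arguments: {"type":"object","properties":{"plan":{"type":"array","items":{"type":"number"}},"grip":{"type":"number"}},"required":["plan"]}

```bash
ls; mkdir -p pics; python3 - <<'E'
from workcell import sensors, optics, bot
import cv2, numpy as np, pickle
print(sensors.get_obs()); print(bot.grasp_offset, dir(bot), dir(optics))
for n in("side","top"):
    c=optics.camera(n); pickle.dump(c,open(f"pics/{n}0.pkl","wb"))
    cv2.imwrite(f"pics/{n}0.png",c["pixels"][:,:,::-1])
    print(n,{k:v for k,v in c.items() if k!="pixels"})
E
```

```text
pics
{'clock': 0.0, 'joint_pos': array([-1.26803813e+00,  2.41434368e-01,  3.76217151e-03,  1.33516115e+00,
        6.58068450e-06,  1.57079031e+00]), 'joint_vel': array([-4.84537109e-04, -3.19294179e-04,  1.05396464e-03,  7.57467535e-06,
       -1.27933919e-03,  5.43194068e-06]), 'tau': array([-8.58020230e-04, -3.72318435e+01,  2.52407849e+01,  1.68298505e-02,
        1.75141565e-05,  1.06475153e-05]), 'eef_pos': array([ 0.14890055, -0.47668713,  0.23041672]), 'tool_rot': array([ 9.88563082e-01,  1.50804495e-01, -1.50337446e-04, -1.00736061e-03]), 'ft_force': array([ 0.31134366, -0.1421188 , -0.75824666]), 'ft_torque': array([-0.01919424,  0.02645238,  0.03462915]), 'grip_width': 0.08515928713928654}
0.0187 ['Unreachable', '__class__', '__delattr__', '__dict__', '__dir__', '__doc__', '__eq__', '__format__', '__ge__', '__getattribute__', '__getstate__', '__gt__', '__hash__', '__init__', '__init_subclass__', '__le__', '__lt__', '__module__', '__ne__', '__new__', '__reduce__', '__reduce_ex__', '__repr__', '__setattr__', '__sizeof__', '__str__', '__subclasshook__', '__weakref__', 'grasp
[... 416 characters left out ...]
7473353, 'fy': 472.81410897473353, 'cx': 251.38689717272322, 'cy': 185.9482668904828, 'pose': array([[-0.95300071,  0.12468492, -0.27612193,  0.15660733],
       [-0.30186432, -0.46849813,  0.83029358,  0.99366653],
       [-0.02583752,  0.87462173,  0.48411698,  0.67667933],
       [ 0.        ,  0.        ,  0.        ,  1.        ]])}
top {'fx': 474.5223048671585, 'fy': 474.5223048671585, 'cx': 258.34727836386475, 'cy': 194.15143563103888, 'pose': array([[ 0.02756954,  0.99707318, -0.07130909,  0.38383764],
       [-0.99940861,  0.0260269 , -0.02247281, -0.08264332],
       [-0.02055108,  0.07188648,  0.99720108,  1.53365711],
       [ 0.        ,  0.        ,  0.        ,  1.        ]])}
```

View pics/side0.png

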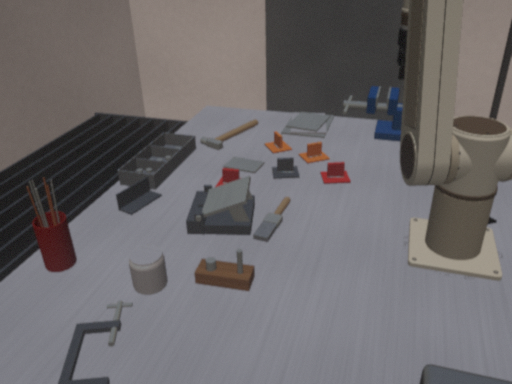

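View pics/top0.png

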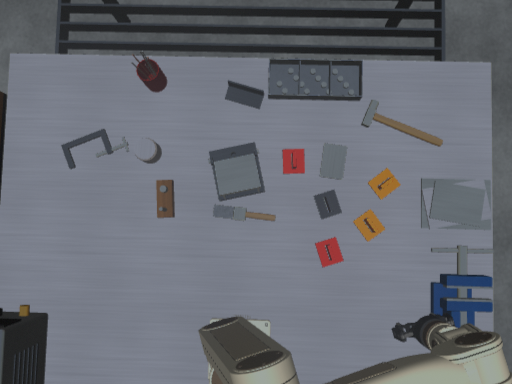

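```bash
cat > h.py <<'E'
import cv2, numpy as np, pickle
from scipy.optimize import least_squares
def load(n): return pickle.load(open(f"pics/{n}.pkl","rb"))
def crop(src,dst,x0,y0,x1,y1,s):
    im=cv2.imread(f"pics/{src}.png")[y0:y1,x0:x1]
    im=cv2.resize(im,None,fx=s,fy=s,interpolation=cv2.INTER_CUBIC)
    im=cv2.convertScaleAbs(im,alpha=1.4,beta=10)
    for x in range((x0+9)//10*10,x1,10):
        cv2.line(im,(int((x-x0+.5)*s),0),(int((x-x0+.5)*s),6),(0,255,255),1); cv2.putText(im,str(x),(int((x-x0+.5)*s)-10,16),0,.35,(0,0,255),1)
    for y in range((y0+9)//10*10,y1,10):
        cv2.line(im,(0,int((y-y0+.5)*s)),(6,int((y-y0+.5)*s)),(0,255,255),1); cv2.putText(im,str(y),(7,int((y-y0+.5)*s)+4),0,.35,(0,0,255),1)
    cv2.imwrite(f"pics/{dst}.png",im)
def ray(c,u,v):
    d=np.array([(u-c["cx"])/c["fx"],-(v-c["cy"])/c["fy"],-1]); R=c["pose"]
    return R[:3,3],R[:3,:3]@d
def onz(c,u,v,z):
    o,d=ray(c,u,v); return o+d*(z-o[2])/d[2]
def proj(c,P):
    P=np.atleast_2d(P);q=(P-c["pose"][:3,3])@c["pose"][:3,:3]
    return np.c_[c["cx"]+c["fx"]*q[:,0]/-q[:,2], c["cy"]-c["fy"]*q[:,1]/-q[:,2]]
def tri(*obs):
    A=np.zeros((3,3));b=np.zeros(3)
    for c,u,v in obs:
        o,d=ray(c,u,v);d=d/np.linalg.norm(d);M=np.eye(3)-np.outer(d,d);A+=M;b+=M@o
    P=np.linalg.solve(A,b); return P,[np.round(proj(c,P)[0]-(u,v),2) for c,u,v in obs]
E
python3 - <<'E'
from h import *
crop("side0","s_tab",180,170,265,235,9)
crop("top0","t_tab",200,135,275,205,9)
crop("side0","s_pin",190,240,260,295,10)
crop("top0","t_pin",145,170,185,225,10)
crop("side0","s_br",262,145,312,185,14)
crop("top0","t_br",305,180,350,225,13)
E
```

```text
(no output)
```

View pics/s_tab.png

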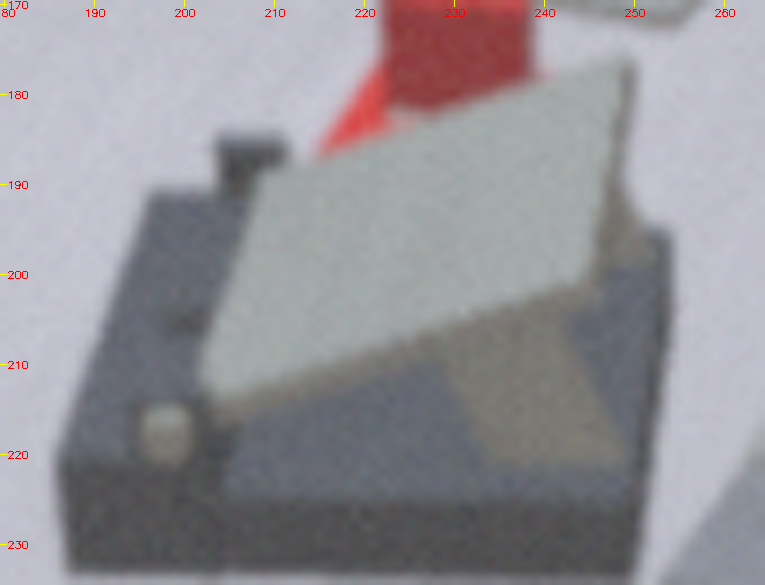

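View pics/t_tab.png

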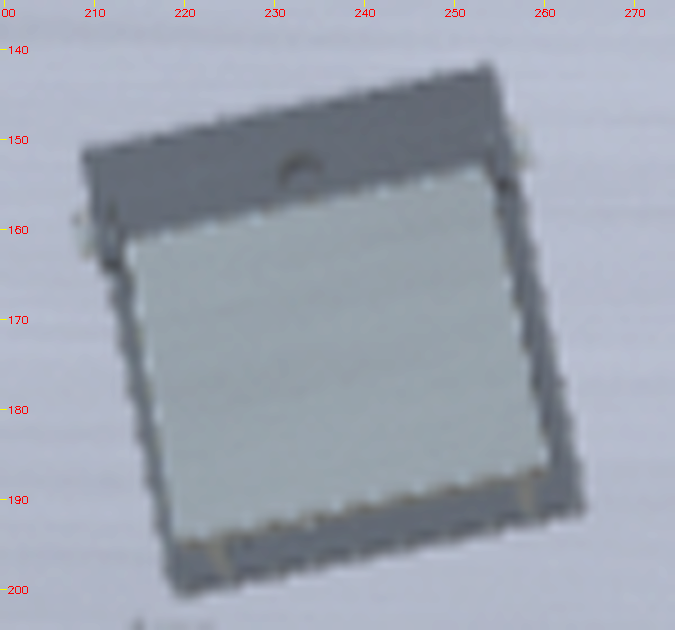

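View pics/s_pin.png

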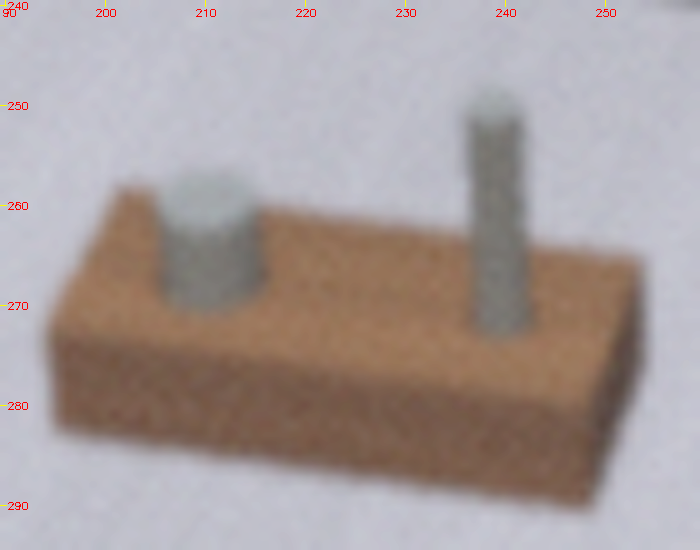

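View pics/t_pin.png

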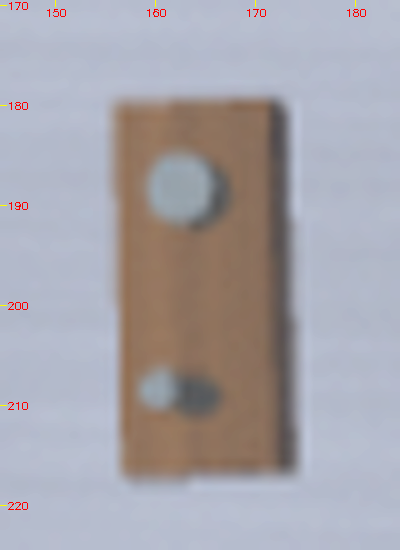

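View pics/s_br.png

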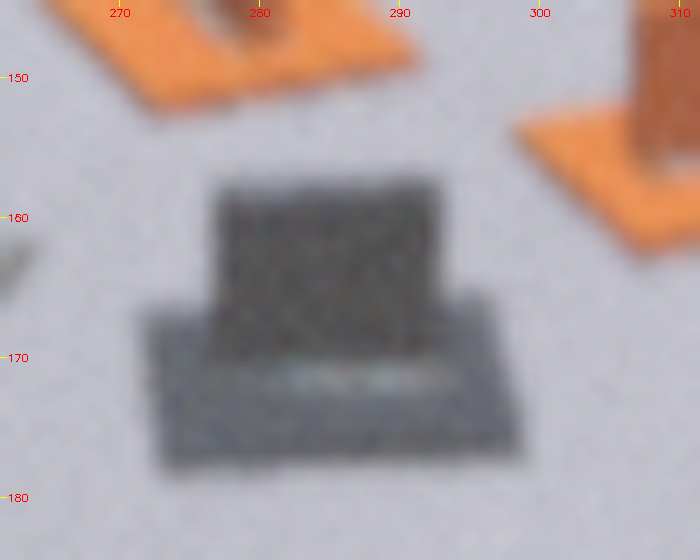

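View pics/t_br.png

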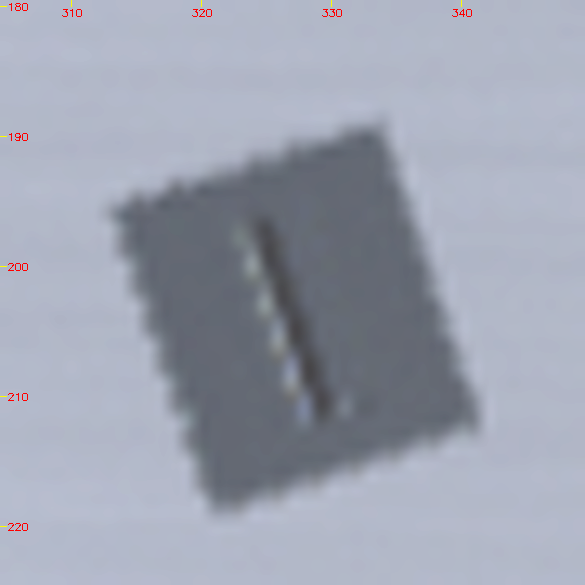

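```bash
cat > fit.py <<'E'
from h import *
T=load("top0");S=load("side0")
def R2(a): return np.array([[np.cos(a),-np.sin(a),0],[np.sin(a),np.cos(a),0],[0,0,1]])
def fit(name,pts,p0,model):
    def res(p):
        return np.concatenate([ (proj(c,model(p,m))[0]-uv) for c,m,uv in pts])
    s=least_squares(res,p0,loss="soft_l1",x_scale=[.01]*len(p0))
    print(name,np.round(s.x,4),"yaw deg",np.degrees(s.x[2]).round(2)); 
    print(np.round(res(s.x).reshape(-1,2),1).tolist()); return s.x
def rig(p,m): return R2(p[2])@np.array(m)+[p[0],p[1],p[3] if len(p)>3 else 0]
def tab(p,m):
    if len(m)==4: # plate
        a=p[3]; q=np.array([np.cos(a)*m[0]-.042,m[1],np.sin(a)*m[0]+.05])
    else: q=np.array(m)
    return R2(p[2])@q+[p[0],p[1],0]
P='p'
pts=[(T,(-.075,-.075,.04),(209.5,151.5)),(T,(-.075,.075,.04),(254,142.5)),
(T,(.004,-.065,0,P),(214,161.5)),(T,(.004,.065,0,P),(254.5,153.5)),(T,(.124,-.065,0,P),(219,194.5)),(T,(.124,.065,0,P),(260,187)),
(S,(-.075,-.075,.04),(186.5,221.5)),(S,(-.075,-.075,0),(187.5,233)),(S,(.085,-.075,0),(250,233)),(S,(-.075,.075,.04),(196.5,191)),
(S,(.004,-.065,0,P),(202.5,213)),(S,(.004,.065,0,P),(209,188.5)),(S,(.124,.065,0,P),(249.5,176.5)),(S,(.124,-.065,0,P),(244.5,201.5))]
for sel in (None,T,S):
    q=[x for x in pts if sel is None or x[0] is sel]
    t=fit("table",q,[.45,0,3.0,.35],tab)
print("slope",np.degrees(t[3]))
t=fit("table",pts,[.45,0,3.0,.35],tab); b=tab(t,(-.05,0,.04)); print("bore",b,proj(T,b),proj(S,b),"slope",np.degrees(t[3]))
bp=[(T,(.04,-.035,.006),(321,218.5)),(T,(.04,.035,.006),(341,212.5)),(T,(-.04,-.035,.006),(313.5,196)),(T,(-.04,.035,.006),(334,189)),
(S,(-.04,-.035,.006),(273,177.5)),(S,(.04,-.035,.006),(298.7,176.8)),(S,(-.04,.035,.006),(272,167)),(S,(.04,.035,.006),(296.5,166)),
(S,(-.025,0,.051),(277,157.7)),(S,(.025,0,.051),(292.5,157.3))]
for sel in (None,T,S): fit("bracket",[x for x in bp if sel is None or x[0] is sel],[.4,-.25,3.4],rig)
fit("bracket z",bp,[.4,-.25,3.4,0],rig)
sp=[(T,(.06,.025,.03),(156.3,180)),(T,(.06,-.025,.03),(171.5,180)),(T,(-.06,.025,.03),(157.2,217)),(T,(-.06,-.025,.03),(171.5,216.5)),
(S,(.06,-.025,.03),(201.5,258.5)),(S,(.06,.025,.03),(195,273)),(S,(-.06,-.025,.03),(253.5,265.7)),(S,(-.06,.025,.03),(248.5,281)),(S,(.06,.025,0),(195.5,282.5)),(S,(-.06,.025,0),(248.5,290.5))]
for sel in (None,T,S): s=fit("stand",[x for x in sp if sel is None or x[0] is sel],[.3,.2,0],rig)
s=fit("stand z",sp,[.3,.2,0,0],rig); print("hole",rig(s,(-.035,0,.03)))
print("pin top",tri((T,160.3,208.5),(S,238.8,249.7)))
print("web top",tri((T,326,204.5),(S,284.8,157.5)))
E
python3 fit.py
```

```text
table [0.5671 0.0221 3.3658 0.3581] yaw deg 192.85
[[-0.5, -0.3], [1.2, -0.6], [-0.2, -0.2], [-0.3, -0.3], [0.2, 0.8], [1.0, -0.1], [-0.8, -1.0], [-0.3, 0.9], [0.6, 2.6], [0.3, -0.4], [-1.7, 1.8], [0.2, 0.5], [0.5, -0.5], [0.9, -0.4]]
table [0.566  0.0225 3.3586 0.3968] yaw deg 192.43
[[-0.5, -0.1], [1.3, -0.1], [-0.2, -0.0], [-0.3, 0.2], [-0.4, 0.3], [0.6, -0.3]]
table [0.5692 0.0181 3.3811 0.3267] yaw deg 193.73
[[-0.5, -1.7], [-0.0, 0.2], [0.8, 1.2], [-0.3, -1.0], [-1.5, 1.0], [-0.4, -0.1], [0.4, -0.3], [1.7, -0.3]]
slope 18.71980040061676
table [0.5671 0.0221 3.3658 0.3581] yaw deg 192.85
[[-0.5, -0.3], [1.2, -0.6], [-0.2, -0.2], [-0.3, -0.3], [0.2, 0.8], [1.0, -0.1], [-0.8, -1.0], [-0.3, 0.9], [0.6, 2.6], [0.3, -0.4], [-1.7, 1.8], [0.2, 0.5], [0.5, -0.5], [0.9, -0.4]]
bore [0.61582956 0.0332393  0.04      ] [[233.58610447 154.21895332]] [[201.02734806 204.99069979]] slope 20.52010314065977
bracket [ 0.467  -0.2712  3.4684] yaw deg 198.73
[[-0.2, 0.7], [0.7, 0.2], [-0.2, -0.6], [0.0, -0.0], [-0.4, -0.3], [0.3, -0.5], [-0.7, -0.2], [0.1, 0.0], [-0.2, 0.9], [0.7, 0.8]]
bracket [ 0.
[... 545 characters left out ...]
], [0.7, -0.1], [-0.1, -0.6], [-0.3, 0.9], [0.3, 1.0]]
stand [0.4702 0.2513 0.0528] yaw deg 3.02
[[-0.2, -0.2], [0.2, -0.6], [-0.7, 0.3], [0.7, 0.4]]
stand [0.4706 0.2508 0.0625] yaw deg 3.58
[[0.2, -0.2], [-1.0, -0.5], [0.6, -0.3], [-0.1, -0.7], [-0.4, 0.8], [0.4, 0.9]]
stand z [ 0.4704  0.251   0.0593 -0.    ] yaw deg 3.4
[[-0.2, -0.2], [0.2, -0.7], [-0.5, 0.3], [0.9, 0.3], [0.3, -0.2], [-1.0, -0.5], [0.7, -0.1], [-0.1, -0.5], [-0.3, 0.9], [0.3, 1.0]]
hole [0.43550827 0.2488916  0.02997434]
pin top (array([0.43559542, 0.24916613, 0.08690299]), [array([-0.02, -0.07]), array([0.1 , 0.01])])
web top (array([ 0.46363095, -0.25986514,  0.05939567]), [array([-0.07, -0.34]), array([0.36, 0.01])])
```

```bash
cat >> h.py <<'E'
from scipy.spatial.transform import Rotation as Ro
def Rdown(yaw,slope=0,up=None):
    # tool x at yaw (deg), z down, right-handed
    a=np.radians(yaw); x=np.array([np.cos(a),np.sin(a),0]); z=np.array([0,0,-1.]); return np.c_[x,np.cross(z,x),z]
def go(pos,R):
    from workcell import sensors
    o=sensors.get_obs(); R0=Ro.from_quat(o["tool_rot"]).as_matrix()
    print("t",round(o["clock"],2),"pos",o["eef_pos"].round(4),"F",o["ft_force"].round(1),"w",round(o["grip_width"],4),"j",o["joint_pos"].round(2))
    print("shift",(R0.T@(np.array(pos)-o["eef_pos"])).round(4),"turn",Ro.from_matrix(R0.T@R).as_rotvec().round(4))
E
python3 -c "
from h import *
go([.40,-.05,.22],Rdown(12.85))
crop('side0','s_dark',100,170,180,225,9)"
```

```text
t 0.1 pos [ 0.1489 -0.4767  0.2305] F [-0.1  0.3  0.6] w 0.0854 j [-1.27  0.24  0.    1.34  0.    1.57]
shift [ 0.3669 -0.3324  0.0111] turn [-0.0019  0.0001  0.0785]
```

View pics/s_dark.png

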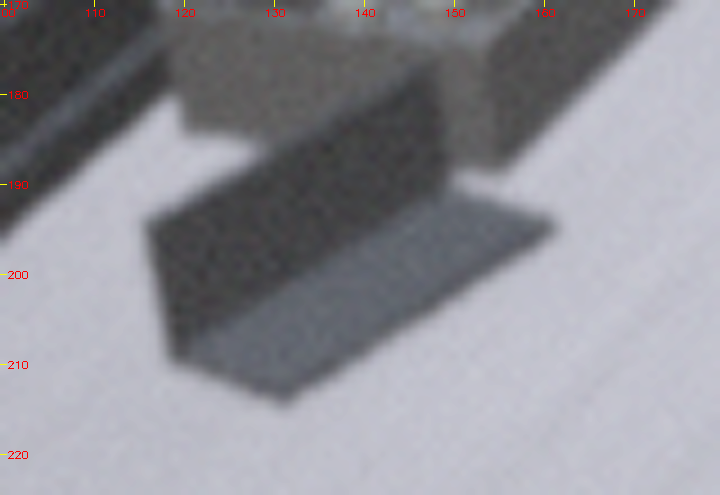

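The four views show:
- **Table:** side (187–254, 176–233), with the bore mouth near side (200, 205) and top (233, 154).
- **Pin or stub:** in the stand, the thin tall one at side (239, 250) is the stop pin. The short thick one at side (210, 262) is the stub.
- **T-shaped things (top view):** red (293,161) and (329,252), orange (384,184) and (369,225), and dark (328,205). The dark piece at (245,95) is plain L angle with its wall at one edge. Only the dark T at (328,205), side (286,168), fits: its web is central and its base measures about 78×70 mm.

apply_moves --plan '[0.367,-0.332,0.01,-0.002,0,0.0785,0.367,-0.332,0.01,-0.002,0,0.0785,0.367,-0.332,0.01,-0.002,0,0.0785,0.367,-0.332,0.01,-0.002,0,0.0785,0.367,-0.332,0.01,-0.002,0,0.0785,0.367,-0.332,0.01,-0.002,0,0.0785,0.367,-0.332,0.01,-0.002,0,0.0785,0.367,-0.332,0.01,-0.002,0,0.0785,0.367,-0.332,0.01,-0.002,0,0.0785,0.367,-0.332,0.01,-0.002,0,0.0785,0.367,-0.332,0.01,-0.002,0,0.0785,0.367,-0.332,0.01,-0.002,0,0.0785]' --grip 0.05

```text
clock: 1.1
eef_pos: [0.4009, -0.0485, 0.2211]
tool_rot: [0.994, 0.112, 0.0, 0.001]
ft_force: [0.7, -0.2, 0.1]
grip_width: 0.05
```

```bash
python3 -c "
from h import *
go([.4356,.249,.14],Rdown(12.85))"
```

```text
t 1.1 pos [ 0.4009 -0.0485  0.2211] F [ 0.7 -0.2  0.1] w 0.05 j [-0.12  0.05 -0.24  1.27 -0.    2.8 ]
shift [ 0.1003 -0.2823  0.0807] turn [ 0.0018 -0.0002  0.0012]
```

apply_moves --plan '[0.1,-0.282,0.08,0,0,-0.473,0.1,-0.282,0.08,0,0,-0.473,0.1,-0.282,0.08,0,0,-0.473,0.1,-0.282,0.08,0,0,-0.473,0.1,-0.282,0.08,0,0,-0.473,0.1,-0.282,0.08,0,0,-0.473,0.1,-0.282,0.08,0,0,-0.473,0.1,-0.282,0.08,0,0,-0.473,0.1,-0.282,0.08,0,0,-0.473,0.1,-0.282,0.08,0,0,-0.473,0.1,-0.282,0.08,0,0,-0.473]'

```text
clock: 2.02
eef_pos: [0.4348, 0.2453, 0.1405]
tool_rot: [0.94, 0.342, -0.001, 0.001]
ft_force: [-0.6, 0.2, 0.7]
grip_width: 0.05
```

```bash
cat > snap.py <<'E'
import sys
from h import *
from workcell import optics
def snap(k,names=("side","top")):
    for n in names:
        c=optics.camera(n); pickle.dump(c,open(f"pics/{n}{k}.pkl","wb")); cv2.imwrite(f"pics/{n}{k}.png",c["pixels"][:,:,::-1])
E
python3 -c "
from h import *; from snap import snap
snap(1); go([.4356,.249,.054],Rdown(40))
crop('side1','s1',190,170,270,295,6);crop('top1','t1',120,140,200,240,6)
a=cv2.imread('pics/s1.png');b=cv2.imread('pics/t1.png');h=600
b=cv2.copyMakeBorder(b,0,a.shape[0]-b.shape[0],0,0,0);m=np.hstack([a,b]);m=cv2.resize(m,None,fx=600/m.shape[0],fy=600/m.shape[0]);cv2.imwrite('pics/m1.png',m)"
```

```text
t 2.12 pos [0.4352 0.2448 0.1411] F [-0.2  0.7  0.2] w 0.0497 j [ 0.51  0.3  -0.16  1.11 -0.    2.96]
shift [ 0.003  -0.0031  0.0871] turn [ 0.0021  0.001  -0.0026]
```

View pics/m1.png

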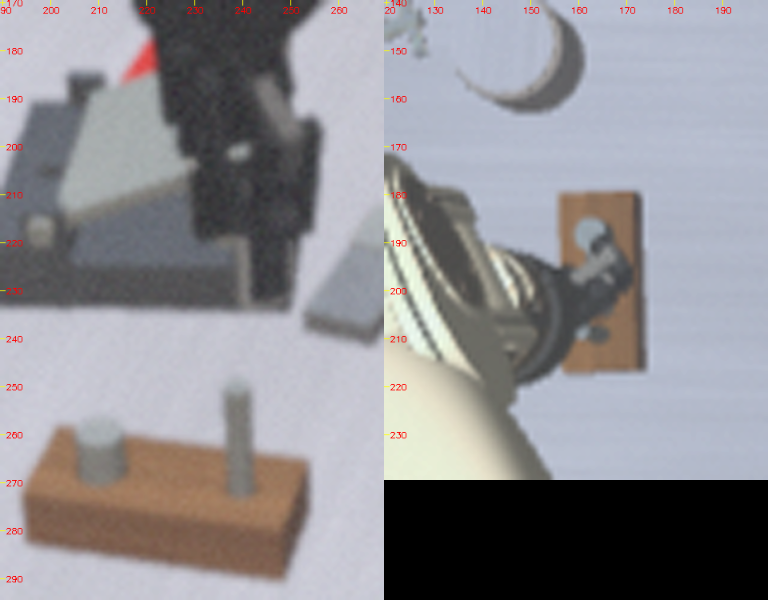

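apply_moves --plan '[0.003,-0.003,0.03,0.002,0.001,0,0.003,-0.003,0.06,0.002,0.001,0,0.003,-0.003,0.087,0.002,0.001,0,0.003,-0.003,0.087,0.002,0.001,0,0.003,-0.003,0.087,0.002,0.001,0]'

```text
clock: 2.53
eef_pos: [0.4347, 0.2484, 0.0533]
tool_rot: [0.94, 0.341, -0.002, 0.0]
ft_force: [-0.1, -0.4, 0.9]
grip_width: 0.0502
```

```bash
python3 -c "
from h import *; from snap import snap
snap(2,('side',)); go([.4356,.249,.054],Rdown(40))
print(proj(load('side2'),[.4356,.249,.054]))
crop('side2','s2',190,190,280,295,7)"
```

```text
t 2.58 pos [0.4362 0.2495 0.0548] F [ 0.5 -0.1 -0.5] w 0.0497 j [ 0.52  0.4  -0.27  0.9   0.    2.97]
shift [-0.0007 -0.      0.0008] turn [-0.0001 -0.0006 -0.0024]
[[239.52668997 262.29268876]]
```

View pics/s2.png

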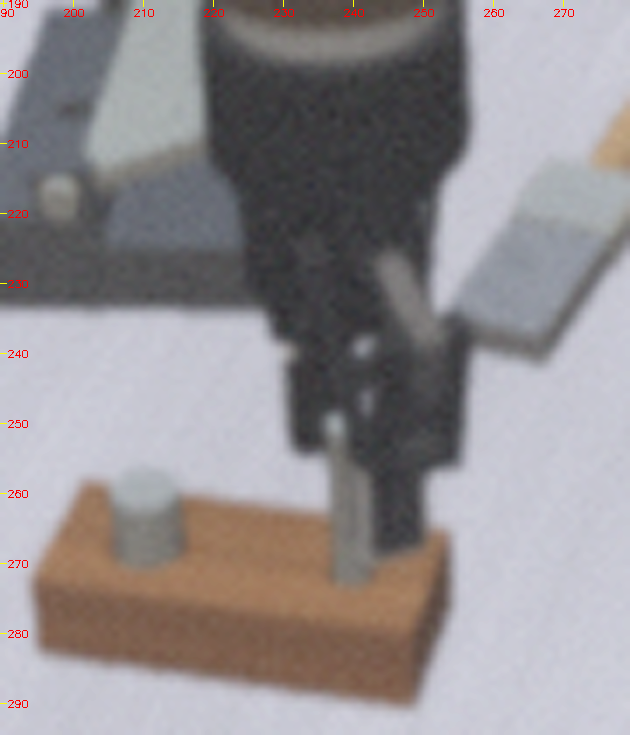

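apply_moves --plan '[0,0,0,0,0,0,0,0,0,0,0,0,0,0,0,0,0,0,0,0,0,0,0,0,0,0,0,0,0,0,0,0,0,0,0,0]' --grip 0.0

```text
clock: 3.08
eef_pos: [0.4369, 0.2508, 0.0555]
tool_rot: [0.94, 0.342, 0.002, -0.0]
ft_force: [-0.1, -0.7, 7.0]
grip_width: 0.01
```

```bash
python3 -c "
from h import *; from snap import snap
go([.4356,.249,.16],Rdown(40))"
```

```text
t 3.08 pos [0.4369 0.2508 0.0555] F [-0.1 -0.7  7. ] w 0.01 j [ 0.52  0.39 -0.27  0.9  -0.    2.97]
shift [-0.0018  0.0006 -0.1045] turn [ 0.0008 -0.0036 -0.0008]
```

apply_moves --plan '[0,0,-0.01,0,0,0,0,0,-0.025,0,0,0,0,0,-0.05,0,0,0,0,0,-0.09,0,0,0,0,0,-0.1,0,0,0]'

```text
clock: 3.5
eef_pos: [0.4379, 0.2516, 0.1596]
tool_rot: [0.94, 0.342, 0.004, -0.001]
ft_force: [1.3, 0.4, -0.3]
grip_width: 0.0098
```

```bash
python3 -c "
from h import *; from snap import snap
snap(3,('side',)); go([.6158,.0332,.16],Rdown(12.85))
crop('side3','s3',190,170,280,290,6)"
```

```text
t 3.55 pos [0.4385 0.252  0.1599] F [0.8 0.7 0.2] w 0.0104 j [ 0.52  0.29 -0.12  1.15  0.    2.97]
shift [-4.700e-03  2.816e-01  2.000e-04] turn [-0.001  -0.0103  0.4733]
```

View pics/s3.png

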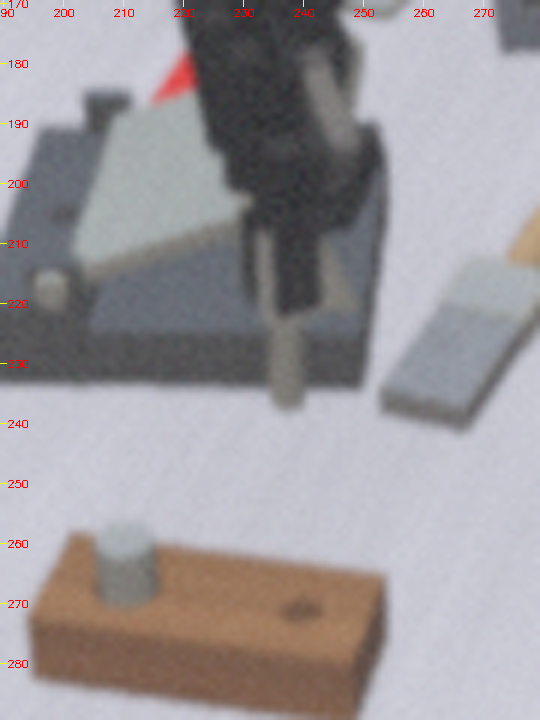

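apply_moves --plan '[-0.004,0.282,0,-0.001,-0.01,0.473,-0.004,0.282,0,-0.001,-0.01,0.473,-0.004,0.282,0,-0.001,-0.01,0.473,-0.004,0.282,0,-0.001,-0.01,0.473,-0.004,0.282,0,-0.001,-0.01,0.473,-0.004,0.282,0,-0.001,-0.01,0.473,-0.004,0.282,0,-0.001,-0.01,0.473,-0.004,0.282,0.03,-0.001,-0.01,0.473,-0.004,0.282,0.05,-0.001,-0.01,0.473,-0.004,0.282,0.05,-0.001,-0.01,0.473,-0.004,0.282,0.05,-0.001,-0.01,0.473,-0.004,0.282,0.05,-0.001,-0.01,0.473]'

```text
clock: 4.55
eef_pos: [0.6138, 0.0318, 0.1044]
tool_rot: [0.994, 0.112, -0.004, 0.002]
ft_force: [0.1, 0.5, -1.2]
grip_width: 0.0102
```

```bash
python3 -c "
from h import *; from snap import snap
go([.6158,.0332,.11],Rdown(12.85))
snap(4); go([.6158,.0332,.11],Rdown(12.85))
crop('side4','s4',170,140,250,235,8);crop('top4','t4',200,120,275,205,8)"
```

```text
t 4.55 pos [0.6138 0.0318 0.1044] F [ 0.1  0.5 -1.2] w 0.0102 j [ 0.05  0.55  0.13  1.16 -0.    2.97]
shift [ 0.0023 -0.0009 -0.0056] turn [0.003  0.009  0.0006]
t 4.65 pos [0.6146 0.032  0.1055] F [ 0.1  0.1 -0.5] w 0.0101 j [ 0.05  0.55  0.13  1.16 -0.    2.97]
shift [ 0.0014 -0.0009 -0.0045] turn [0.0035 0.0064 0.0009]
```

View pics/s4.png

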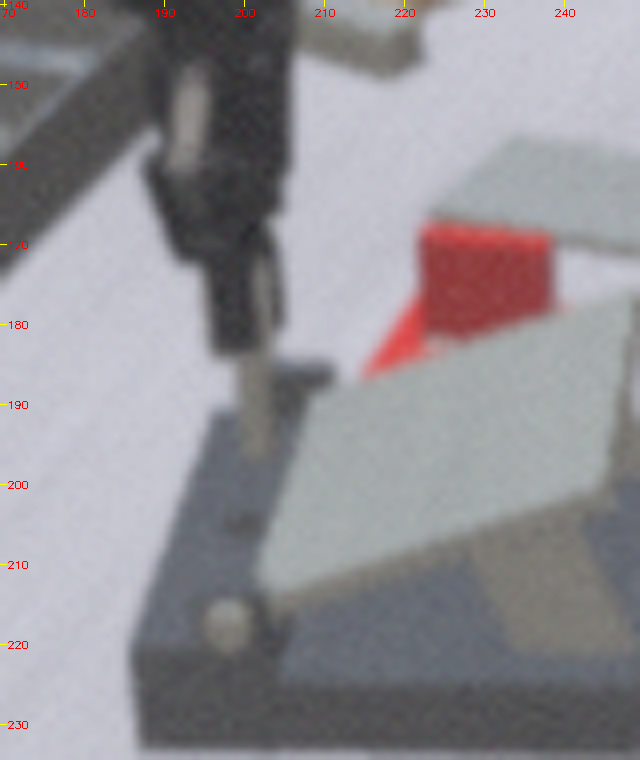

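View pics/t4.png

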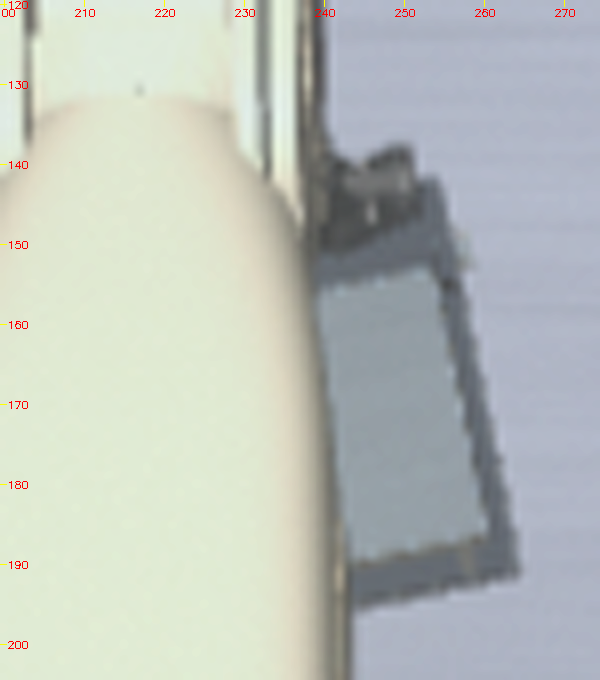

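```bash
python3 -c "
from h import *
g=cv2.imread('pics/side4.png').sum(2)//3
print(g[184:212,192:212])
t=cv2.imread('pics/top0.png').sum(2)//3
print(t[148:160,226:242])
a=cv2.imread('pics/side0.png').sum(2)//3
print(a[198:212,192:208])
"
```

```text
[[138 138 135 128 105  84  79  71  72  71  73  84  96 109 116 116 117 116
  119 125]
 [138 138 133 133 123 116 108  94  77  78  75  77  80  84  90  94  90  90
   93 105]
 [134 135 137 134 133 132 126 103  83  79  75  71  66  67  66  65  68  69
   70  87]
 [137 135 138 136 136 133 128 105  82  76  73  65  57  53  55  55  52  56
   62  82]
 [136 134 135 136 136 134 127 106  83  80  74  66  51  51  51  56  59  68
   78  94]
 [136 139 136 136 134 132 126 104  85  75  74  66  57  54  51  54  72  90
   99 106]
 [136 136 135 132 126 119 114  99  85  76  74  67  54  52  52  57  80 106
  111 110]
 [135 135 136 129 110  96  91  85  79  78  75  66  58  51  58  63  88 107
  110 110]
 [138 135 135 124  94  75  72  73  79  77  76  72  62  61  61  72  95 107
  108 110]
 [137 137 131 120  86  70  67  74  74  78  76  71  61  67  68  81 102 111
  111 113]
 [138 137 126 105  78  70  70  72  72  76  79  71  66  68  75  87 105 112
  111 113]
 [134 134 123  94  74  69  68  68  75  79  79  71  70  69  78  97 107 112
  114 114]
 [135 134 118  86  69  69  70  71  75  76  77  71  67  71  78  99 110 110
  113 
[... 2324 characters left out ...]
  68  69  68  77  94 106 112]
 [106  78  70  68  70  68  68  73  64  70  69  71  82 100 110 110]
 [ 94  72  71  69  72  68  69  67  66  69  67  72  88 107 111 112]
 [ 86  71  70  68  68  66  64  63  64  61  60  75  95 108 113 115]
 [ 79  70  68  71  66  66  62  59  54  57  62  80 107 110 110 112]
 [ 70  69  70  71  69  66  60  56  56  55  63  87 108 113 112 111]
 [ 68  70  67  69  70  68  63  62  64  64  74  96 109 111 112 111]
 [ 68  68  66  71  71  70  68  69  67  72  86 105 112 113 111 111]
 [ 69  71  68  70  71  71  70  68  68  74  90 110 113 112 111 113]
 [ 68  69  68  67  73  71  70  72  67  75  92 107 111 113 111 113]
 [ 71  69  69  70  71  72  70  71  72  77  96 106 110 112 111 112]]
```

```bash
python3 -c "
from h import *
T=load('top0');S=load('side4')
for z in (.04,): print(onz(T,232.9,153.8,z),onz(S,200.3,205.3,z))
print(tri((T,232.9,153.8),(S,200.3,205.3)))
for z in (.063,.065,.067): print(z,onz(S,201.3,195.1,z),proj(S,[.6146,.032,z]))
print(proj(S,[.6146,.032,.085]))
print('pin before lift top/bottom tcp check',proj(S,[.4385,.252,.1195]))
g=cv2.imread('pics/side3.png').sum(2)//3
print(g[220:242,230:246])
"
```

```text
[0.61711944 0.03546509 0.04      ] [0.61706133 0.03517717 0.04      ]
(array([0.61702282, 0.03542646, 0.0401619 ]), [array([0.01, 0.02]), array([-0.03, -0.  ])])
0.063 [0.61801411 0.02168914 0.063     ] [[200.96508915 197.20490083]]
0.065 [0.61651037 0.02485685 0.065     ] [[200.90509759 196.53648694]]
0.067 [0.61500663 0.02802455 0.067     ] [[200.84501082 195.86701216]]
[[200.29990743 189.79357988]]
pin before lift top/bottom tcp check [[236.48406864 237.33572523]]
[[ 67  62  61  77  79  67  46  38  37  39  43  37  46  62  81  82]
 [ 70  66  67  77  80  71  52  38  44  48  49  58  62  72  76  75]
 [ 70  70  71  76  82  78  61  54  60  67  68  68  74  72  73  70]
 [ 69  66  73  74  80  81  76  71  77  77  73  73  72  74  70  70]
 [ 70  67  67  68  72  77  78  80  80  74  71  71  69  69  69  67]
 [ 63  62  61  63  64  71  82  79  79  72  62  63  61  63  65  64]
 [ 55  56  53  56  61  73  80  77  75  72  63  56  57  59  60  58]
 [ 54  50  50  52  60  71  78  80  78  70  62  54  48  52  54  55]
 [ 54  49  50  52  61  71  79  79  77  69  62  54  49  53  52  51]
 [ 52  53  55  51  60  73  77  80  77  71  59  51  52  54  55  54]
 [ 51  50  51  53  63  75  79  81  74  72  58  58  52  53  53  52]
 [ 52  51  49  55  60  76  78  79  79  71  65  53  49  50  51  52]
 [ 51  50  52  53  63  77  82  78  75  70  64  56  52  50  51  55]
 [ 56  57  59  58  66  74  79  78  80  73  65  55  55  56  54  56]
 [ 85  85  85  82  83  82  81  80  77  75  72  76  77  77  77  76]
 [118 118 117 113 108  91  81  81  79  75  84 105 110 112 112 111]
 [132 131 128 131 124 100  85  80  78  79  94 123 130 127 129 130]
 [134 134 135 132 129 115  97  87  88  91 107 128 133 132 130 134]
 [135 134 134 136 134 127 117 108 109 114 121 132 134 132 131 135]
 [135 134 135 136 136 134 132 127 126 132 132 132 136 136 134 135]
 [135 133 134 137 137 137 137 134 133 135 134 132 132 134 135 136]
 [133 135 136 137 137 135 136 135 135 134 136 132 133 134 135 134]]
```

```bash
python3 -c "
from h import *
go([.6185,.036,.088],Rdown(12.85))"
```

```text
t 4.65 pos [0.6146 0.032  0.1055] F [ 0.1  0.1 -0.5] w 0.0101 j [ 0.05  0.55  0.13  1.16 -0.    2.97]
shift [ 0.0048 -0.0031  0.0175] turn [0.0035 0.0064 0.0009]
```

apply_moves --plan '[0.002,-0.002,0.008,0.002,0.003,0,0.004,-0.003,0.016,0.003,0.006,0,0.004,-0.003,0.016,0.003,0.006,0,0.004,-0.003,0.016,0.003,0.006,0,0.004,-0.003,0.016,0.003,0.006,0,0.004,-0.003,0.016,0.003,0.006,0]'

```text
clock: 5.15
eef_pos: [0.6169, 0.0352, 0.0878]
tool_rot: [0.994, 0.112, -0.002, 0.0]
ft_force: [-0.7, 0.1, -0.5]
grip_width: 0.01
```

```bash
python3 -c "
from h import *; from snap import snap
snap(5,('side',)); go([.6185,.036,.088],Rdown(12.85))
crop('side5','s5',175,170,225,230,10)
g=cv2.imread('pics/side5.png').sum(2)//3
print(g[188:212,192:212])
"
```

```text
t 5.2 pos [0.6169 0.0351 0.0879] F [-0.6 -0.1 -0.9] w 0.0101 j [ 0.06  0.56  0.11  1.12 -0.    2.97]
shift [ 0.0017 -0.0005 -0.0001] turn [0.0002 0.0029 0.    ]
[[136 129 107  69  43  39  42  36  48  63  78  73  59  52  48  48  56  67
   78  96]
 [135 131 112  79  52  45  47  46  49  64  85  89  67  52  50  51  70  91
  100 105]
 [136 133 122 102  76  67  67  68  68  74  84  90  70  54  50  56  78 105
  111 109]
 [137 137 131 116  92  76  75  77  80  75  77  78  66  57  54  63  84 107
  108 111]
 [136 136 133 124  94  76  77  79  77  73  70  70  67  61  63  73  94 108
  113 109]
 [136 135 132 119  87  71  74  76  77  74  70  68  66  66  67  79  99 109
  114 112]
 [137 134 127 108  79  71  73  77  77  73  67  66  66  69  73  88 105 110
  113 111]
 [134 133 125  95  74  68  69  76  75  76  69  66  70  69  78  96 106 113
  113 112]
 [134 132 117  89  70  70  69  74  76  74  70  65  69  69  80 102 109 112
  111 112]
 [135 128 106  78  68  67  70  75  75  76  69  65  67  71  86 106 110 113
  112 111]
 [130 120  91  73  71  69  69  77  77  77  66  64  68  78  93 108 114 112
  111 112]
 [12
[... 401 characters left out ...]
 112 114
  115 112]
 [ 86  71  69  69  67  65  67  64  61  63  64  76  97 111 112 115 113 113
  114 114]
 [ 81  70  71  71  70  67  59  60  56  53  60  82 105 112 114 115 112 113
  114 112]
 [ 72  71  68  71  72  69  60  56  56  58  69  87 111 115 113 112 113 112
  115 115]
 [ 74  72  69  72  72  70  64  65  65  66  75  94 110 113 114 113 114 115
  116 112]
 [ 72  70  70  72  73  67  69  71  68  70  88 104 114 113 113 113 113 114
  115 115]
 [ 70  69  70  72  72  68  74  70  70  73  92 111 117 115 114 115 115 116
  113 112]
 [ 70  69  73  72  70  68  69  71  72  79  96 110 116 114 112 113 114 112
  112 112]
 [ 70  71  74  70  73  74  66  70  73  79  95 109 112 114 113 112 111 111
  109 101]]
```

View pics/s5.png

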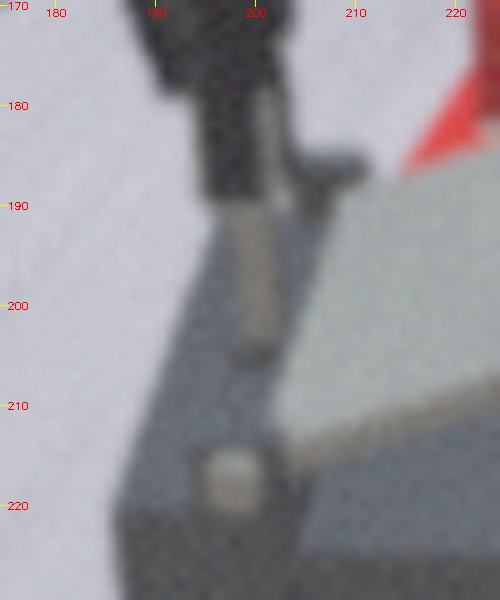

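```bash
python3 -c "
from h import *
g=cv2.imread('pics/side5.png').astype(int); d=g[:,:,2]-g[:,:,0]
print(d[188:212,193:210])
w=np.clip(d+8,0,20)
for r in range(190,205):
    c=np.arange(194,206); ww=np.clip(d[r,194:206]+6,0,99); print(r,(ww*c).sum()/ww.sum())
S=load('side5')
for z in (.047,.06,.08): print(proj(S,[.617,.0351,z]))
"
```

```text
[[ -7  -4  -1   0  -5  -2   0  -1   1   1  -1  -1   1  -2   0  -1  -3]
 [ -7  -5  -2   2   1   2   0  -2   1   0  -2  -2   1   2  -3  -3  -4]
 [ -7  -5  -2   1   2   3   2   2   1   1  -3  -2  -2   0   0  -3  -5]
 [ -7  -7  -5  -3  -2   1   4   3   2   0  -3  -3  -2   0  -1  -4  -5]
 [ -8  -9  -7  -6  -3   2   5   4   7  -2  -8  -6  -5  -6  -6  -5  -5]
 [ -8 -10  -8  -8  -5   1   5   5   4   2  -8  -9 -10  -8  -4  -6  -5]
 [ -8  -8  -9  -9  -6  -1   4   7   5  -1  -7  -7 -11  -6  -5  -5  -5]
 [ -8  -8  -9  -7  -7   0   4   6   3  -3  -8  -8  -7  -5  -3  -4  -5]
 [ -8  -9 -10 -10  -7  -2   2   5   5   0  -4  -8  -9  -6  -5  -3  -5]
 [ -9  -8  -8  -9 -10  -4   2   5   5   1  -4  -9  -7  -6  -5  -5  -5]
 [ -8  -8  -9 -10  -8  -6   2   6   4   2  -5 -10  -9  -5  -4  -5  -3]
 [ -9  -9 -10 -10  -9  -6   2   5   4   3  -2  -6  -6  -5  -5  -3  -4]
 [ -8  -7 -10 -10  -7  -5   3   4   4   5  -1  -7  -5  -6  -4  -5  -3]
 [-10 -10  -8  -9 -10  -6   0   5   8   1  -1  -6  -7  -7  -4  -6  -4]
 [ -7  -9  -8  -9 -10 -10  -1   3   4   1  -3  -5  -3  -4  -5  -5  -4]
 [-10  -9 -10  -9 -10  -9  -3   1  
[... 302 characters left out ...]
  -4  -4  -4  -4]
 [-10  -8 -12  -9  -8  -8  -9  -7  -9  -8  -5  -6  -4  -4  -5  -4  -3]
 [ -9 -10  -9 -11 -10  -9  -9 -10  -8  -6  -5  -5  -3  -4  -5  -4  -5]
 [ -9  -9 -11 -10  -9 -11  -8  -7  -7  -7  -4  -3  -6  -3  -5  -5  -4]
 [ -6 -10 -11 -10  -9 -11  -9  -9  -9  -6  -6  -5  -5  -4  -4  -4  -4]]
190 199.45714285714286
191 200.13793103448276
192 199.8
193 199.95833333333334
194 200.02272727272728
195 199.825
196 200.3095238095238
197 200.46341463414635
198 200.53846153846155
199 200.76190476190476
200 200.87234042553192
201 200.86046511627907
202 201.23684210526315
203 200.84
204 200.95454545454547
[[200.12279431 202.98413514]]
[[199.72867224 198.67103129]]
[[199.11433737 191.94801236]]
```

apply_moves --plan '[0.0015,0,0.0,0,0.003,0,0.0015,0,0.002,0,0.003,0,0.0015,0,0.004,0,0.003,0,0.0015,0,0.006,0,0.003,0,0.0015,0,0.008,0,0.003,0,0.0015,0,0.01,0,0.003,0]'

```text
clock: 5.7
eef_pos: [0.618, 0.0354, 0.0773]
tool_rot: [0.994, 0.112, -0.0, 0.0]
ft_force: [0.2, 0.1, -0.7]
grip_width: 0.0099
```

apply_moves --plan '[0,0,0.0015,0,0,0,0,0,0.003,0,0,0]'

```text
clock: 5.87
eef_pos: [0.6181, 0.0354, 0.0743]
tool_rot: [0.994, 0.112, -0.0, 0.0]
ft_force: [-1.3, -0.7, -0.7]
grip_width: 0.0103
```

apply_moves --plan '[0,0,0.002,0,0,0,0,0,0.004,0,0,0,0,0,0.006,0,0,0]'

```text
clock: 6.12
eef_pos: [0.6182, 0.0355, 0.0685]
tool_rot: [0.994, 0.112, -0.0, 0.0]
ft_force: [0.0, 0.1, -0.5]
grip_width: 0.0101
```

```bash
python3 -c "
from h import *; from snap import snap
snap(6,('side',)); go([.6185,.036,.0555],Rdown(12.85))
crop('side6','s6',175,170,225,230,10)
"
```

```text
t 6.17 pos [0.6179 0.0354 0.0679] F [ 0.8  0.1 -0.1] w 0.0099 j [ 0.06  0.58  0.09  1.07 -0.    2.97]
shift [ 0.0008 -0.0004  0.0124] turn [-0.0001  0.0011  0.    ]
```

View pics/s6.png

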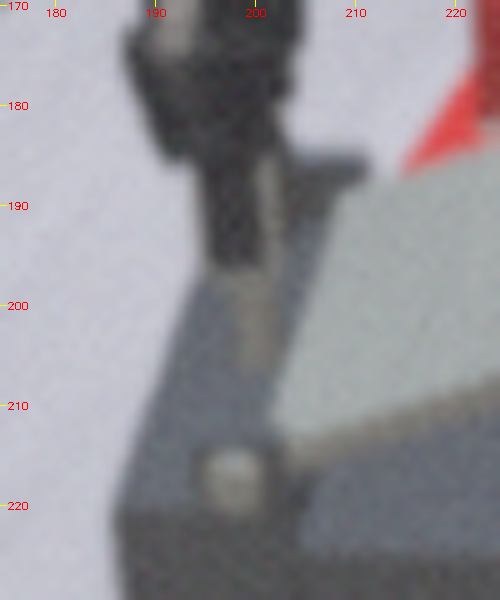

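apply_moves --plan '[0,0,0.002,0,0,0,0,0,0.004,0,0,0,0,0,0.006,0,0,0,0,0,0.008,0,0,0]'

```text
clock: 6.5
eef_pos: [0.6182, 0.0354, 0.0604]
tool_rot: [0.994, 0.112, -0.0, 0.0]
ft_force: [-0.0, -1.2, -1.1]
grip_width: 0.01
```

apply_moves --plan '[0,0,0.0015,0,0,0,0,0,0.003,0,0,0]'

```text
clock: 6.67
eef_pos: [0.6181, 0.0355, 0.0574]
tool_rot: [0.994, 0.112, -0.0, 0.0]
ft_force: [-0.2, -0.5, -0.5]
grip_width: 0.0102
```

apply_moves --plan '[0,0,0.001,0,0,0,0,0,0.002,0,0,0]'

```text
clock: 6.83
eef_pos: [0.6182, 0.0354, 0.0556]
tool_rot: [0.994, 0.112, -0.0, 0.0]
ft_force: [-1.5, 0.5, 5.6]
grip_width: 0.01
```

apply_moves --plan '[0,0,0.001,0,0,0,0,0,0.002,0,0,0]'

```text
clock: 7.0
eef_pos: [0.6187, 0.0355, 0.0555]
tool_rot: [0.994, 0.112, 0.001, 0.0]
ft_force: [-3.9, 0.0, 12.6]
grip_width: 0.0103
```

apply_moves --plan '[0,0,-0.001,0,0,0,0,0,-0.001,0,0,0,0,0,-0.001,0,0,0,0,0,-0.001,0,0,0]' --grip 0.04

```text
clock: 7.33
eef_pos: [0.6181, 0.0354, 0.0545]
tool_rot: [0.994, 0.112, -0.0, 0.0]
ft_force: [-0.4, 0.4, 0.6]
grip_width: 0.0398
```

apply_moves --plan '[0,0,-0.02,0,0,0,0,0,-0.05,0,0,0,0,0,-0.09,0,0,0,0,0,-0.12,0,0,0,0,0,-0.12,0,0,0]'

```text
clock: 7.75
eef_pos: [0.6224, 0.0357, 0.1825]
tool_rot: [0.994, 0.112, 0.007, 0.0]
ft_force: [1.5, 0.7, 1.3]
grip_width: 0.0401
```

```bash
python3 -c "
from h import *; from snap import snap
snap(7,('side',)); go([.467,-.271,.16],Rdown(18.73))
crop('side7','s7',175,150,255,235,8)
"
```

```text
t 7.8 pos [0.6211 0.0357 0.1793] F [ 1.   0.6 -0.3] w 0.0402 j [ 0.06  0.5   0.25  1.31 -0.    2.97]
shift [-0.2186  0.2647  0.0178] turn [ 0.002  -0.0087 -0.1026]
```

View pics/s7.png

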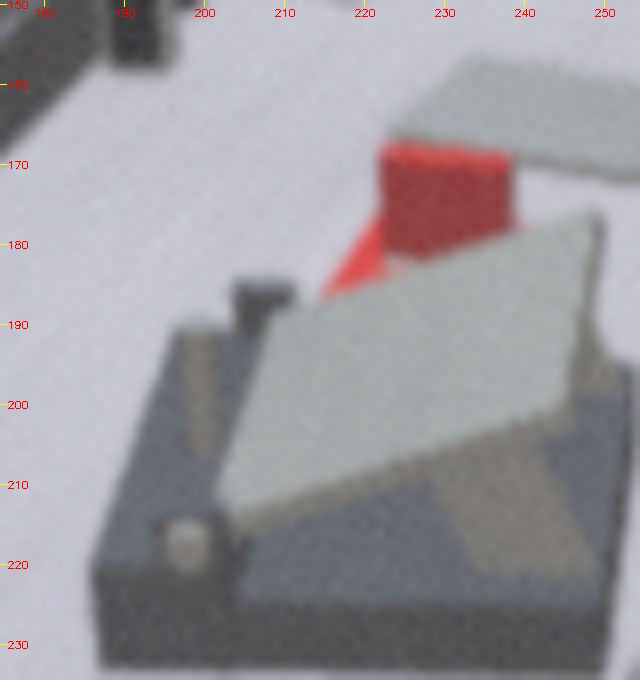

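Side view: the pin stands upright in the bore, top at (198.8,190.5) and mouth at (200,206), and it is let go. Next is the bracket.

apply_moves --plan '[-0.219,0.265,0.02,0.001,-0.007,-0.103,-0.219,0.265,0.02,0.001,-0.007,-0.103,-0.219,0.265,0.02,0.001,-0.007,-0.103,-0.219,0.265,0.02,0.001,-0.007,-0.103,-0.219,0.265,0.02,0.001,-0.007,-0.103,-0.219,0.265,0.02,0.001,-0.007,-0.103,-0.219,0.265,0.02,0.001,-0.007,-0.103,-0.219,0.265,0.02,0.001,-0.007,-0.103,-0.219,0.265,0.05,0.001,-0.007,-0.103,-0.219,0.265,0.05,0.001,-0.007,-0.103,-0.219,0.265,0.05,0.001,-0.007,-0.103,-0.219,0.265,0.05,0.001,-0.007,-0.103]'

```text
clock: 8.8
eef_pos: [0.4635, -0.2709, 0.1243]
tool_rot: [0.987, 0.163, -0.004, -0.001]
ft_force: [0.3, 0.1, 0.0]
grip_width: 0.0404
```

```bash
python3 -c "
from h import *; from snap import snap
snap(8); go([.467,-.271,.06],Rdown(18.73))
crop('side8','s8',250,110,320,190,7); crop('top8','t8',300,175,355,225,10)
crop('top8','t8b',200,130,275,205,9)
print(proj(load('top8'),[.467,-.271,.05]),proj(load('side8'),[[.467,-.271,.05],[.467,-.271,.13]]))
"
```

```text
t 8.9 pos [ 0.4648 -0.2708  0.1255] F [ 1.3 -0.2  0.6] w 0.0398 j [-0.53  0.39 -0.08  1.11 -0.    2.29]
shift [0.0024 0.0009 0.0654] turn [-0.0005  0.0063  0.0024]
[[329.15673654 203.32607671]] [[284.94566127 158.65058636]
 [285.17588126 134.27203811]]
```

View pics/s8.png

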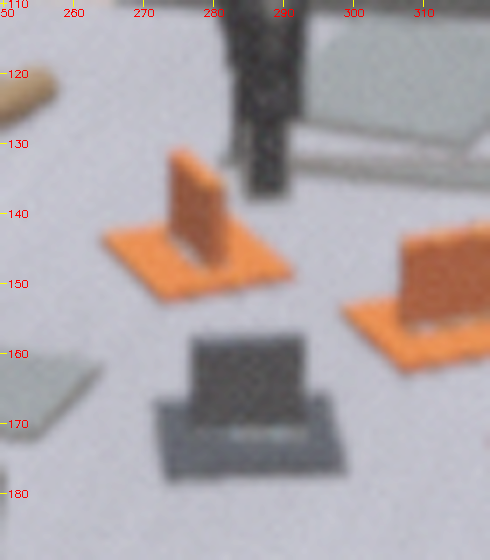

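View pics/t8.png

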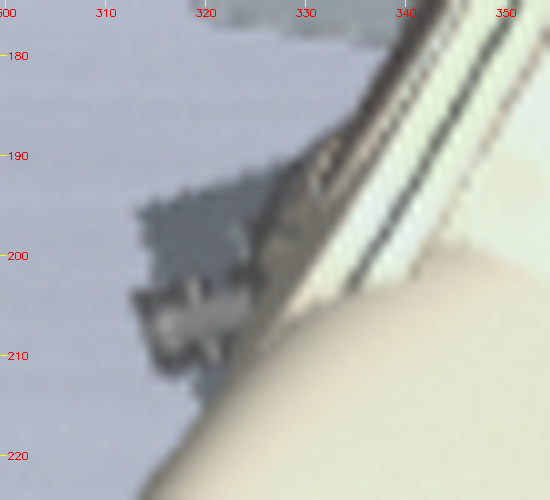

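View pics/t8b.png

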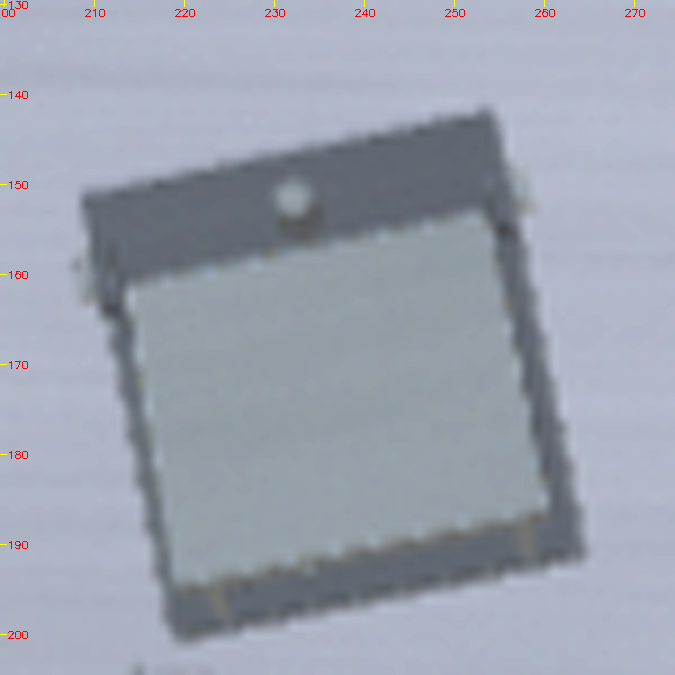

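apply_moves --plan '[0.001,0.001,0.03,0,0.004,0,0.001,0.001,0.06,0,0.004,0,0.001,0.001,0.08,0,0.004,0,0.001,0.001,0.09,0,0.004,0,0.001,0.001,0.09,0,0.004,0,0.001,0.001,0.09,0,0.004,0]'

```text
clock: 9.4
eef_pos: [0.4652, -0.2719, 0.0354]
tool_rot: [0.987, 0.164, -0.001, -0.0]
ft_force: [0.1, 0.2, 0.6]
grip_width: 0.04
```

```bash
python3 -c "
from h import *; from snap import snap
snap(9,('side',)); go([.467,-.271,.017],Rdown(18.73))
crop('side9','s9',250,110,320,190,8)
"
```

```text
t 9.45 pos [ 0.4657 -0.2724  0.0361] F [-0.6 -0.5 -0. ] w 0.0399 j [-0.53  0.48 -0.19  0.9  -0.    2.28]
shift [ 0.0017 -0.001   0.0191] turn [0.0005 0.0016 0.0015]
```

View pics/s9.png

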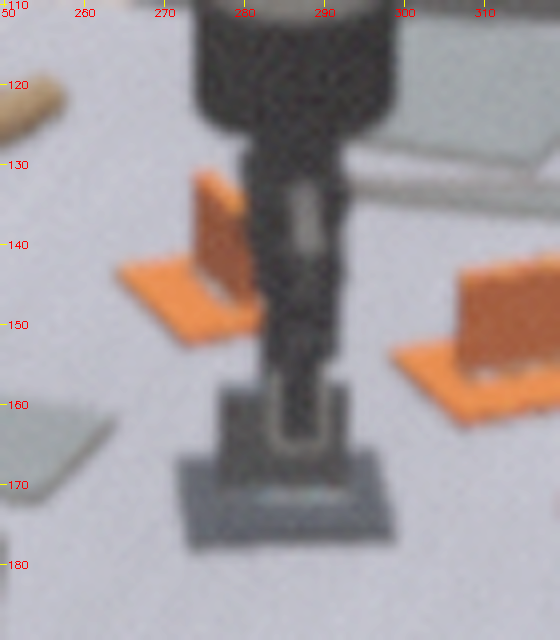

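apply_moves --plan '[0.001,-0.001,0.01,0,0.001,0.001,0.001,-0.001,0.02,0,0.001,0.001,0.001,-0.001,0.02,0,0.001,0.001,0.001,-0.001,0.02,0,0.001,0.001]'

```text
clock: 9.78
eef_pos: [0.4641, -0.2707, 0.0141]
tool_rot: [0.987, 0.162, -0.002, -0.001]
ft_force: [-0.3, 0.0, 0.1]
grip_width: 0.0395
```

apply_moves --plan '[0,0,0,0,0,0,0,0,0,0,0,0,0,0,0,0,0,0,0,0,0,0,0,0,0,0,0,0,0,0]' --grip 0.0

```text
clock: 10.2
eef_pos: [0.4652, -0.2714, 0.0152]
tool_rot: [0.987, 0.162, -0.001, -0.0]
ft_force: [0.3, -0.2, 1.2]
grip_width: 0.0091
```

```bash
python3 -c "
from h import *; from snap import snap
snap(10); go([.467,-.271,.017],Rdown(18.73))
"
```

```text
t 10.3 pos [ 0.4652 -0.2714  0.0152] F [-0.6 -0.9  2.8] w 0.0094 j [-0.53  0.51 -0.21  0.85 -0.    2.29]
shift [ 0.0019  0.0002 -0.0018] turn [-0.0005  0.0017 -0.0007]
```

apply_moves --plan '[0,0,-0.01,0,0,0,0,0,-0.03,0,0,0,0,0,-0.06,0,0,0,0,0,-0.1,0,0,0,0,0,-0.14,0,0,0,0,0,-0.16,0,0,0,0,0,-0.16,0,0,0,0,0,-0.16,0,0,0]'

```text
clock: 10.97
eef_pos: [0.4655, -0.2713, 0.1756]
tool_rot: [0.987, 0.162, -0.0, 0.0]
ft_force: [-0.2, -0.5, -3.6]
grip_width: 0.0092
```

```bash
cat > edge.py <<'E'
from h import *
from scipy.ndimage import map_coordinates, gaussian_filter
T=load("top8");S=load("side7")
G={id(c):gaussian_filter(c["pixels"].astype(float).sum(2)/3,.6) for c in (T,S)}
def R2(a): return np.array([[np.cos(a),-np.sin(a),0],[np.sin(a),np.cos(a),0],[0,0,1]])
def pt(p,m,plate):
    m=np.array(m)
    if plate: a=p[3]; m=np.array([np.cos(a)*m[0]-np.sin(a)*m[2]-.042,m[1],np.sin(a)*m[0]+np.cos(a)*m[2]+.05])
    return R2(p[2])@m+[p[0],p[1],0]
E=[(T,(.004,-.065,0),(.124,-.065,0),1),(T,(.004,.065,0),(.124,.065,0),1),(T,(.124,-.065,0),(.124,.065,0),1),(T,(.004,-.065,0),(.004,.065,0),1),
(T,(-.075,-.075,.04),(-.075,.075,.04),0),
(S,(.004,.065,0),(.124,.065,0),1),(S,(.004,-.065,0),(.124,-.065,0),1),(S,(.124,-.065,0),(.124,.065,0),1),(S,(.004,-.065,0),(.004,.065,0),1),
(S,(-.075,-.075,.04),(-.075,.075,.04),0)]
names="T-near T-far T-upper T-foot T-front | S-far S-near S-upper S-foot S-front".replace("| ","").split()
def meas(p,rng):
    out=[]
    for c,a,b,pl in E:
        A=proj(c,pt(p[:4],a,pl))[0];B=proj(c,pt(p[:4],b,pl))[0]
        t=(B-A)/np.linalg.norm(B-A);n=np.array([-t[1],t[0]]);o=np.arange(-rng,rng+.01,.1);r=[]
        for s in np.linspace(.12,.88,25):
            q=A+s*(B-A)+o[:,None]*n
            v=map_coordinates(G[id(c)],[q[:,1],q[:,0]],order=3); g=np.abs(np.gradient(v,.1))
            k=g.argmax(); w=np.exp(-((o-o[k])/1.0)**2/2)*g; r.append((w*o).sum()/w.sum())
        r=np.array(r); out.append((c,a,b,pl,n,[A+s*(B-A)+rr*n for s,rr in zip(np.linspace(.12,.88,25),r)],r))
    return out
def solve(p,rng,cams=(T,S),shift=True):
    for it in range(6):
        m=[x for x in meas(p,rng) if any(x[0] is c for c in cams)]
        def res(q):
            R=[]
            for c,a,b,pl,n,P,_ in m:
                sh=q[4:6] if c is T else q[6:8]
                A=proj(c,pt(q,a,pl))[0]+sh;B=proj(c,pt(q,b,pl))[0]+sh
                t=(B-A)/np.linalg.norm(B-A);nn=np.array([-t[1],t[0]]); d=(np.array(P)-A)@nn; R.append(np.clip(d-0,-4,4)/5)
            return np.concatenate(R+[np.array(q[4:])/(.7 if shift else 1e-4)])
        p=least_squares(res,p,loss="soft_l1",f_scale=.2).x
    r=res(p)[:-4].reshape(-1,25)*5
    return p,r.mean(1),r.std(1)
p0=np.array([.567,.0225,np.radians(192.8),.36,0,0,0,0])
if __name__=="__main__":
    for cams,sh in (((T,S),True),((T,S),False),((T,),False),((S,),False)):
        p,m,s=solve(p0,2.5,cams,sh); print(np.round(p,4),"yaw",np.degrees(p[2]).round(2),"slope",np.degrees(p[3]).round(2)); print(m.round(2),s.round(2)); print("bore",pt(p,(-.05,0,.04),0).round(4))
E
python3 edge.py; python3 -c "
from h import *; from snap import snap
go([.5,-.15,.17],Rdown(12.85))"
```

```text
[ 0.5667  0.0256  3.3703  0.3672 -0.1348 -0.1291  0.1139 -0.8972] yaw 193.1 slope 21.04
[ 1.13 -0.73 -0.07 -0.06 -0.07 -0.48  0.06  0.87 -0.09 -0.02] [0.25 0.16 0.15 0.11 0.07 0.37 0.16 0.93 0.34 0.07]
bore [0.6154 0.0369 0.04  ]
[ 0.569   0.0185  3.3723  0.3527 -0.     -0.      0.     -0.    ] yaw 193.22 slope 20.21
[ 1.54 -1.35 -0.25 -0.02 -0.03 -0.69  0.35  0.79 -0.11  0.01] [0.13 0.1  0.15 0.11 0.07 0.65 0.26 0.94 0.1  0.07]
bore [0.6177 0.03   0.04  ]
[ 0.5671  0.0264  3.3699  0.3728 -0.     -0.      0.      0.    ] yaw 193.08 slope 21.36
[ 0.94 -0.84  0.08 -0.02 -0.04] [0.49 0.15 0.16 0.1  0.08]
bore [0.6158 0.0378 0.04  ]
[ 0.57    0.014   3.3778  0.3233  0.      0.     -0.     -0.    ] yaw 193.53 slope 18.52
[-0.66  0.47  0.25 -0.18 -0.04] [0.71 0.51 1.04 0.14 0.11]
bore [0.6186 0.0257 0.04  ]
t 10.97 pos [ 0.4655 -0.2713  0.1756] F [-0.2 -0.5 -3.6] w 0.0092 j [-0.53  0.35  0.    1.23 -0.    2.29]
shift [ 0.0716 -0.1038  0.0055] turn [1.00e-04 9.00e-04 1.02e-01]
```

```bash
python3 - <<'E'
from edge import *
import edge
p0=np.array([.567,.024,np.radians(193),.366,0,0,0,-.5])
for rng in (1.3,1.7):
  for cams,sh in (((T,S),True),((T,),False)):
    p,m,s=solve(p0,rng,cams,sh); print(np.round(p,4),"yaw",np.degrees(p[2]).round(2),"slope",np.degrees(p[3]).round(2)); print(dict(zip(names,m.round(2))),s.round(2)); print("bore",pt(p,(-.05,0,.04),0).round(4))
# overlay
for n,c,src,box in (("T",T,"top8",(200,130,275,205)),("S",S,"side7",(180,165,260,240))):
    x0,y0,x1,y1=box;k=9
    im=cv2.resize(cv2.imread(f"pics/{src}.png")[y0:y1,x0:x1],None,fx=k,fy=k,interpolation=cv2.INTER_CUBIC)
    q,_,_=solve(p0,1.3)
    for cc,a,b,pl in E:
        if cc is c:
            sh=q[4:6] if c is T else q[6:8]
            A=(proj(c,pt(q,a,pl))[0]+sh-[x0,y0]+.5)*k;B=(proj(c,pt(q,b,pl))[0]+sh-[x0,y0]+.5)*k
            cv2.line(im,tuple(A.astype(int)),tuple(B.astype(int)),(0,0,255),1)
    cv2.imwrite(f"pics/ov{n}.png",im)
E
python3 -c "
import cv2,numpy as np
a=cv2.imread('pics/ovT.png');b=cv2.imread('pics/ovS.png');h=min(a.shape[0],b.shape[0]);m=np.hstack([a[:h],b[:h]]);cv2.imwrite('pics/ov.png',cv2.resize(m,None,fx=.57,fy=.57))"
```

```text
[ 0.5677  0.0233  3.3679  0.3698 -0.0723 -0.0245  0.0293 -0.1996] yaw 192.97 slope 21.19
{'T-near': np.float64(0.03), 'T-far': np.float64(0.1), 'T-upper': np.float64(-0.0), 'T-foot': np.float64(-0.03), 'T-front': np.float64(-0.04), 'S-far': np.float64(-0.32), 'S-near': np.float64(0.04), 'S-upper': np.float64(0.32), 'S-foot': np.float64(-0.1), 'S-front': np.float64(-0.02)} [0.24 0.13 0.12 0.09 0.08 0.17 0.11 0.41 0.07 0.06]
bore [0.6164 0.0345 0.04  ]
[ 0.5677  0.0242  3.3624  0.3702  0.     -0.      0.      0.    ] yaw 192.65 slope 21.21
{'T-near': np.float64(0.16), 'T-far': np.float64(-0.12), 'T-upper': np.float64(0.03), 'T-foot': np.float64(-0.01), 'T-front': np.float64(-0.02)} [0.43 0.15 0.13 0.11 0.11]
bore [0.6165 0.0352 0.04  ]
[ 0.567   0.0249  3.3665  0.371  -0.1101 -0.0697  0.0668 -0.5108] yaw 192.89 slope 21.26
{'T-near': np.float64(0.77), 'T-far': np.float64(-0.45), 'T-upper': np.float64(-0.0), 'T-foot': np.float64(-0.06), 'T-front': np.float64(-0.08), 'S-far': np.float64(-0.38), 'S-near': np.float64(0.02), 'S-upper': np.float64(0.58), 'S-foot': np.float64(-0.09), 'S-front': np.float64(-0.03)} [0.47 0.15 0.14 0.11 0.09 0.2  0.12 0.67 0.25 0.08]
bore [0.6158 0.036  0.04  ]
[ 0.5672  0.0263  3.3695  0.373  -0.     -0.      0.      0.    ] yaw 193.06 slope 21.37
{'T-near': np.float64(0.8), 'T-far': np.float64(-0.75), 'T-upper': np.float64(0.07), 'T-foot': np.float64(-0.02), 'T-front': np.float64(-0.03)} [0.39 0.13 0.15 0.1  0.08]
bore [0.6159 0.0376 0.04  ]
```

View pics/ov.png

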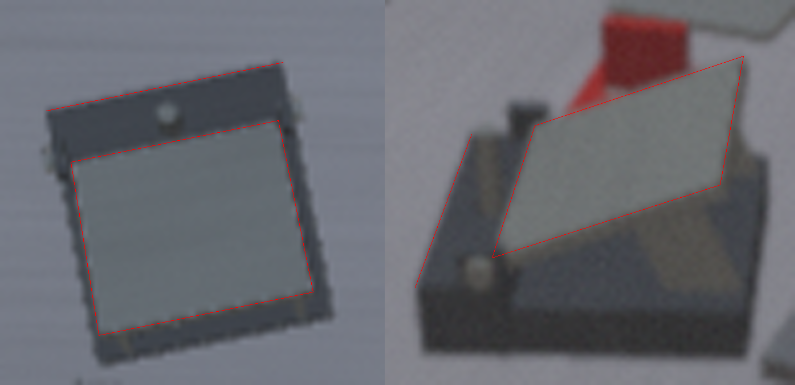

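```bash
cat >> h.py <<'E'
TB=dict(o=(.5676,.0236),yaw=193.0,slope=21.2)
def plate():
    a,s=np.radians(TB["yaw"]),np.radians(TB["slope"])
    ub=np.array([np.cos(a),np.sin(a),0]); y=np.array([-np.sin(a),np.cos(a),0]); k=np.array([0,0,1.])
    x=ub*np.cos(s)+k*np.sin(s); n=np.cross(x,y)
    H=np.array([*TB["o"],.05])-.042*ub
    return H,np.c_[x,y,n]
def place(cx,dz=0,h=0,y=0,off=(.0019,0,.0152)):
    # bracket centre at plate x=cx, height h along normal, dz vertical -> TCP, R
    H,B=plate(); R=np.c_[-B[:,0],-B[:,1]*-1*-1 if False else np.cross(-B[:,2],-B[:,0]),-B[:,2]]
    c=H+B@[cx,y,h]+[0,0,dz]
    return c-R@np.array(off),R
def chk(off=(.0019,0,.0152)):
    from workcell import sensors
    o=sensors.get_obs(); H,B=plate(); R=Ro.from_quat(o["tool_rot"]).as_matrix()
    c=o["eef_pos"]+R@np.array(off); print("bracket centre in plate frame mm",(1e3*B.T@(c-H)).round(1),"F plate axes",(B.T@o["ft_force"]).round(1),"M tool",(R.T@o["ft_torque"]).round(2),"tilt err",Ro.from_matrix(place(.04)[1].T@R).as_rotvec().round(4))
E
python3 -c "
from h import *
P,R=place(.05,dz=.08); print(P,R.round(3)); go(P,R); chk()"
```

```text
[0.56673192 0.02339959 0.16293964] [[ 0.908  0.225 -0.352]
 [ 0.21  -0.974 -0.081]
 [-0.362  0.    -0.932]]
t 10.97 pos [ 0.4655 -0.2713  0.1756] F [-0.2 -0.5 -3.6] w 0.0092 j [-0.53  0.35  0.    1.23 -0.    2.29]
shift [ 0.1904 -0.2466  0.0125] turn [ 0.0185 -0.3688  0.0982]
bracket centre in plate frame mm [232.  264.1  28.5] F plate axes [-1.   0.5 -3.4] M tool [ 0.02 -0.03  0.07] tilt err [-0.0185  0.3688 -0.0982]
```

apply_moves --plan '[0.19,-0.246,-0.01,0.018,-0.369,0.098,0.19,-0.246,-0.01,0.018,-0.369,0.098,0.19,-0.246,-0.01,0.018,-0.369,0.098,0.19,-0.246,-0.01,0.018,-0.369,0.098,0.19,-0.246,-0.01,0.018,-0.369,0.098,0.19,-0.246,-0.01,0.018,-0.369,0.098,0.19,-0.246,-0.01,0.018,-0.369,0.098,0.19,-0.246,0.012,0.018,-0.369,0.098,0.19,-0.246,0.012,0.018,-0.369,0.098,0.19,-0.246,0.012,0.018,-0.369,0.098,0.19,-0.246,0.012,0.018,-0.369,0.098,0.19,-0.246,0.012,0.018,-0.369,0.098]'

```text
clock: 11.97
eef_pos: [0.5656, 0.0217, 0.162]
tool_rot: [0.976, 0.111, -0.185, 0.021]
ft_force: [0.2, -0.3, -2.6]
grip_width: 0.0096
```

```bash
python3 -c "
from h import *; from snap import snap
snap(11);P,R=place(.05,dz=.03);go(P,R); chk()
crop('side11','s11',170,120,270,235,6);crop('top11','t11',195,120,275,205,8)"
```

```text
t 12.07 pos [0.5661 0.0214 0.1629] F [ 0.3  0.6 -3.2] w 0.0091 j [ 0.07  0.72  0.52  1.74 -0.06  2.99]
shift [ 0.0191 -0.0017  0.0462] turn [-0.0013  0.0015 -0.0015]
bracket centre in plate frame mm [79.9  1.8 74.2] F plate axes [-1.6 -0.5 -2.9] M tool [-0.01  0.63 -0.02] tilt err [ 0.0013 -0.0015  0.0015]
```

View pics/s11.png

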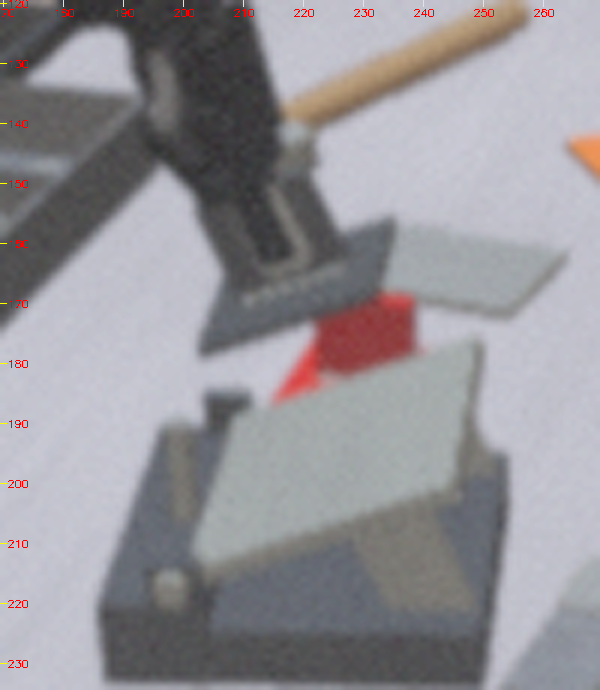

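View pics/t11.png

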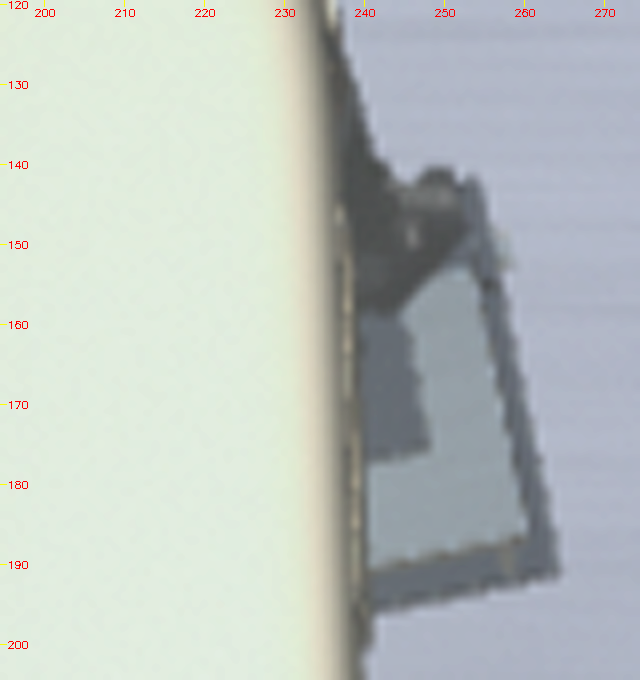

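```bash
cat > ov.py <<'E'
from h import *
from workcell import sensors
def overlay(src,pk,dst,box,k,off=(.0019,0,.0152)):
    c=load(pk);o=sensors.get_obs();R=Ro.from_quat(o["tool_rot"]).as_matrix()
    x0,y0,x1,y1=box
    im=cv2.resize(cv2.imread(f"pics/{src}.png")[y0:y1,x0:x1],None,fx=k,fy=k,interpolation=cv2.INTER_CUBIC); im=cv2.convertScaleAbs(im,alpha=1.4,beta=10)
    def W(m): return o["eef_pos"]+R@(np.array(off)+np.array([m[0],m[1],-m[2]]))
    def poly(ms,col):
        q=((proj(c,np.array([W(m) for m in ms]))-[x0,y0]+.5)*k).astype(int); cv2.polylines(im,[q.reshape(-1,1,2)],True,col,1)
    poly([(a*.04,b*.035,.006) for a,b in((1,1),(1,-1),(-1,-1),(-1,1))],(0,0,255))
    poly([(a*.04,b*.035,.0) for a,b in((1,1),(1,-1),(-1,-1),(-1,1))],(0,255,255))
    poly([(.025,0,.006),(.025,0,.051),(-.025,0,.051),(-.025,0,.006)],(0,255,0))
    cv2.imwrite(f"pics/{dst}.png",im)
E
python3 -c "
from ov import *
overlay('side11','side11','ovb',(185,135,255,220),8)"
```

```text
(no output)
```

View pics/ovb.png

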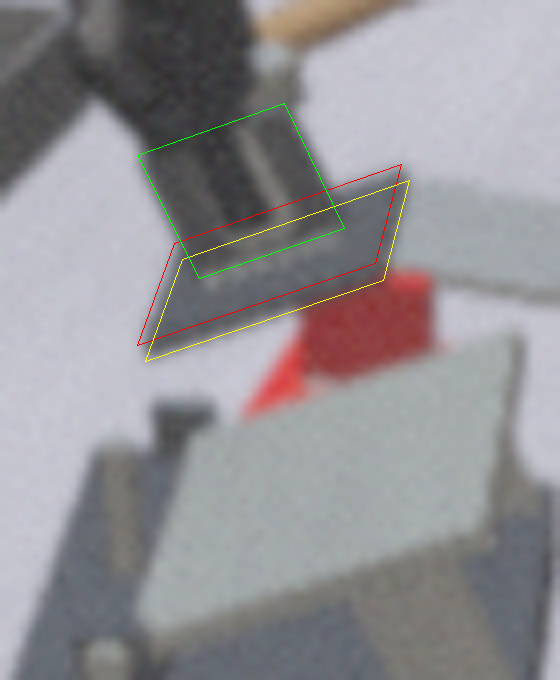

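apply_moves --plan '[0.005,-0.001,0.01,0,0,0,0.01,-0.001,0.023,0,0,0,0.014,-0.001,0.035,0,0,0,0.0185,-0.001,0.0455,0,0,0,0.0185,-0.001,0.0455,0,0,0,0.0185,-0.001,0.0455,0,0,0]'

```text
clock: 12.57
eef_pos: [0.5661, 0.0236, 0.1128]
tool_rot: [0.976, 0.111, -0.185, 0.02]
ft_force: [-0.0, 0.7, -3.5]
grip_width: 0.0092
```

```bash
python3 -c "
from ov import *; from snap import snap
snap(12,('side',));P,R=place(.05,dz=.006);go(P,R); chk()
overlay('side12','side12','ovb2',(185,145,255,220),8)"
```

```text
t 12.62 pos [0.5667 0.0237 0.1136] F [-0.6  0.1 -2.2] w 0.0093 j [ 0.07  0.75  0.45  1.63 -0.06  3.  ]
shift [0.0089 0.0003 0.023 ] turn [-0.0009  0.0019  0.0001]
bracket centre in plate frame mm [61.1 -0.3 28.6] F plate axes [-0.3 -0.3 -2.2] M tool [0.02 0.61 0.02] tilt err [ 0.0009 -0.0019 -0.0001]
```

View pics/ovb2.png

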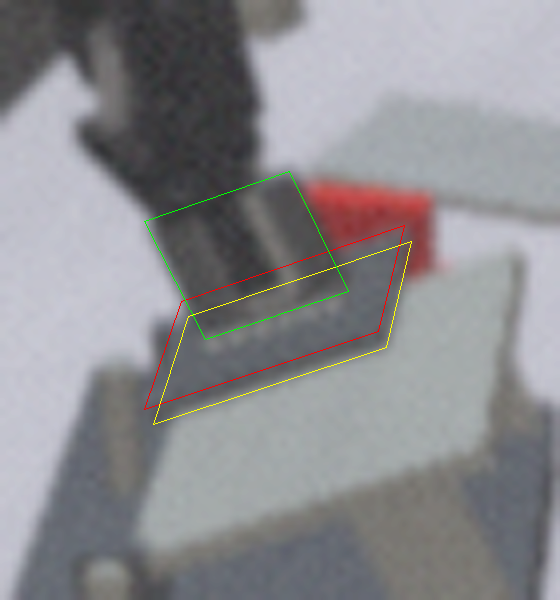

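apply_moves --plan '[0.003,0,0.007,0,0.001,0,0.006,0,0.015,0,0.001,0,0.0085,0,0.022,0,0.001,0,0.0085,0,0.022,0,0.001,0,0.0085,0,0.022,0,0.001,0]'

```text
clock: 13.03
eef_pos: [0.566, 0.024, 0.0891]
tool_rot: [0.976, 0.112, -0.184, 0.02]
ft_force: [-0.7, -0.1, -3.4]
grip_width: 0.0091
```

```bash
python3 -c "
from ov import *; from snap import snap
snap(13,('side',));P,R=place(.043,h=.002);go(P,R); chk()
overlay('side13','side13','ovb3',(185,145,255,220),8)"
```

```text
t 13.08 pos [0.5664 0.024  0.0896] F [-0.5  1.3 -3.8] w 0.0094 j [ 0.07  0.77  0.41  1.58 -0.06  3.  ]
shift [0.0096 0.0006 0.0041] turn [-0.0007  0.0016  0.0007]
bracket centre in plate frame mm [52.6 -0.7  6.2] F plate axes [-1.2 -1.4 -3.6] M tool [-0.02  0.58  0.06] tilt err [ 0.0007 -0.0016 -0.0007]
```

View pics/ovb3.png

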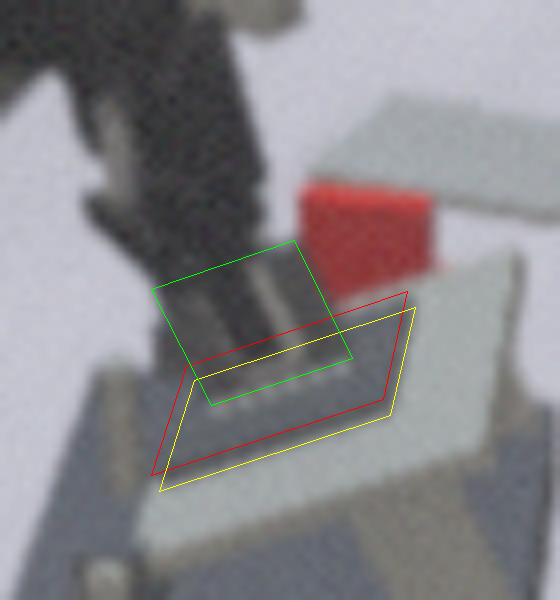

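apply_moves --plan '[0.003,0,0.002,0,0.001,0,0.006,0,0.004,0,0.001,0,0.009,0,0.004,0,0.001,0,0.009,0,0.004,0,0.001,0,0.009,0,0.004,0,0.001,0]'

```text
clock: 13.5
eef_pos: [0.5736, 0.0256, 0.0827]
tool_rot: [0.977, 0.112, -0.183, 0.02]
ft_force: [-0.3, -0.3, -3.3]
grip_width: 0.0095
```

```bash
python3 -c "
from ov import *; chk()"
```

```text
bracket centre in plate frame mm [43.2 -0.6  2.4] F plate axes [-0.8  0.2 -3.2] M tool [-0.02  0.58 -0.01] tilt err [ 0.0006  0.0002 -0.0007]
```

Slide gently downhill towards the pin, feeling for contact.

apply_moves --plan '[0.001,0,0,0,0,0,0.002,0,0,0,0,0,0.002,0,0,0,0,0]'

```text
clock: 13.75
eef_pos: [0.5754, 0.026, 0.0822]
tool_rot: [0.977, 0.112, -0.183, 0.02]
ft_force: [-0.2, 0.3, -3.2]
grip_width: 0.0092
```

apply_moves --plan '[0.0005,0,0,0,0,0,0.001,0,0,0,0,0,0.001,0,0,0,0,0]'

```text
clock: 14.0
eef_pos: [0.5762, 0.0262, 0.0819]
tool_rot: [0.977, 0.112, -0.183, 0.02]
ft_force: [-0.2, -0.5, -3.1]
grip_width: 0.0095
```

```bash
python3 -c "
from ov import *; chk()"
```

```text
bracket centre in plate frame mm [40.4 -0.6  2.6] F plate axes [-0.9  0.4 -3. ] M tool [ 0.05  0.61 -0.02] tilt err [ 0.0006  0.0004 -0.0006]
```

apply_moves --plan '[0.0005,0,0,0,0,0,0.001,0,0,0,0,0,0.001,0,0,0,0,0]'

```text
clock: 14.25
eef_pos: [0.5771, 0.0264, 0.0814]
tool_rot: [0.977, 0.112, -0.183, 0.02]
ft_force: [0.4, 0.1, -3.5]
grip_width: 0.0095
```

```bash
python3 -c "
from ov import *; from snap import snap
snap(14,('side',)); chk()
overlay('side14','side14','ovb4',(185,165,255,235),8)
crop('side14','s14',185,180,230,225,13)"
```

```text
bracket centre in plate frame mm [39.4 -0.6  2.5] F plate axes [-0.4 -0.3 -3.9] M tool [-0.05  0.59 -0.03] tilt err [ 0.0007  0.0003 -0.0006]
```

View pics/ovb4.png

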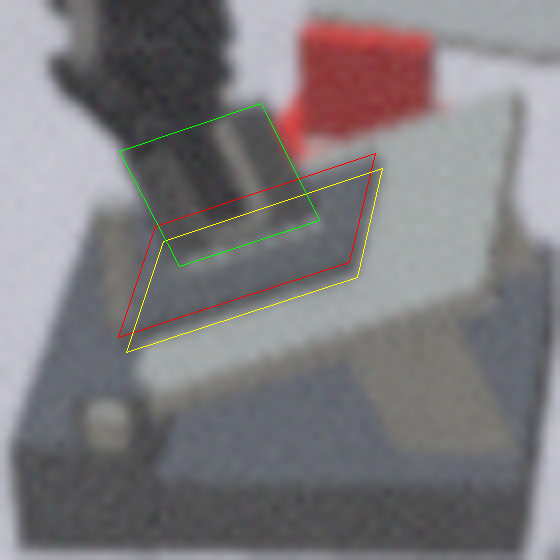

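View pics/s14.png

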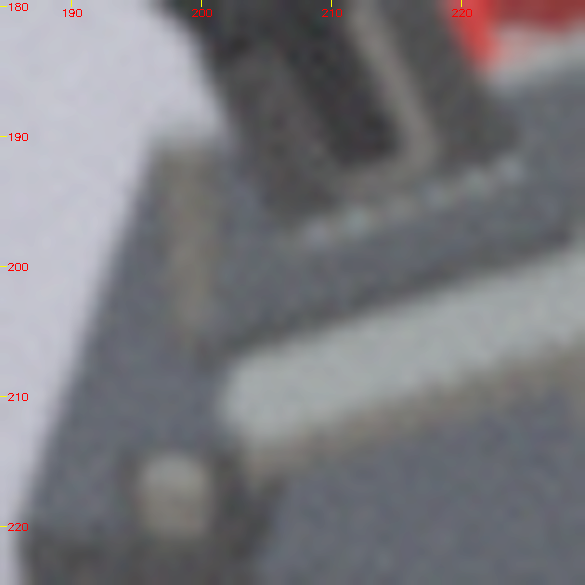

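apply_moves --plan '[-0.0005,0,0.001,0,0,0,-0.0005,0,0.002,0,0,0,-0.0005,0,0.002,0,0,0]'

```text
clock: 14.55
eef_pos: [0.5762, 0.0262, 0.0804]
tool_rot: [0.977, 0.112, -0.182, 0.02]
ft_force: [0.2, 0.5, -0.0]
grip_width: 0.0089
```

apply_moves --plan '[0,0,0.0005,0,0,0,0,0,0.001,0,0,0,0,0,0.001,0,0,0]'

```text
clock: 14.8
eef_pos: [0.5762, 0.0262, 0.0803]
tool_rot: [0.977, 0.112, -0.182, 0.02]
ft_force: [1.8, 1.5, 4.8]
grip_width: 0.0093
```

```bash
python3 -c "
from ov import *; chk()"
```

```text
bracket centre in plate frame mm [39.8 -0.6  1.1] F plate axes [-0.2 -1.1  5.3] M tool [0.08 0.03 0.01] tilt err [ 0.0003  0.0025 -0.0006]
```

apply_moves --plan '[0,0,0.0005,0,0,0,0,0,0.001,0,0,0,0,0,0.001,0,0,0,0,0,0.001,0,0,0]'

```text
clock: 15.13
eef_pos: [0.5763, 0.0262, 0.0802]
tool_rot: [0.977, 0.112, -0.181, 0.021]
ft_force: [1.4, 0.9, 8.5]
grip_width: 0.0093
```

```bash
python3 -c "
from ov import *; chk()"
```

```text
bracket centre in plate frame mm [39.7 -0.6  1.1] F plate axes [ 1.6 -0.5  8.5] M tool [ 0.04 -0.26  0.07] tilt err [ 0.0001  0.0038 -0.0006]
```

apply_moves --plan '[0,0,0.001,0,-0.002,0,0,0,0.002,0,-0.004,0,0,0,0.003,0,-0.005,0,0,0,0.003,0,-0.005,0,0,0,0.003,0,-0.005,0,0,0,0.003,0,-0.005,0]'

```text
clock: 15.63
eef_pos: [0.5764, 0.0262, 0.0799]
tool_rot: [0.977, 0.112, -0.182, 0.021]
ft_force: [2.7, 2.3, 18.0]
grip_width: 0.0094
```

```bash
python3 -c "
from ov import *; from snap import snap
chk(); snap(15,('side',)); chk(); snap(16,('side','top')); chk()
overlay('side15','side15','ovb5',(185,165,255,235),8)
crop('side15','s15',180,175,250,225,11)
crop('top16','t16',195,120,275,205,8)"
```

```text
bracket centre in plate frame mm [39.5 -0.6  0.8] F plate axes [ 3.6 -1.6 18. ] M tool [ 0.26 -0.86  0.01] tilt err [-0.0003  0.0026 -0.0007]
bracket centre in plate frame mm [39.5 -0.6  0.8] F plate axes [ 2.5 -1.4 18. ] M tool [ 0.24 -0.86 -0.02] tilt err [-0.0003  0.0026 -0.0007]
bracket centre in plate frame mm [39.5 -0.6  0.8] F plate axes [ 3.6 -1.5 17.4] M tool [ 0.31 -0.87 -0.  ] tilt err [-0.0003  0.0026 -0.0007]
```

View pics/ovb5.png

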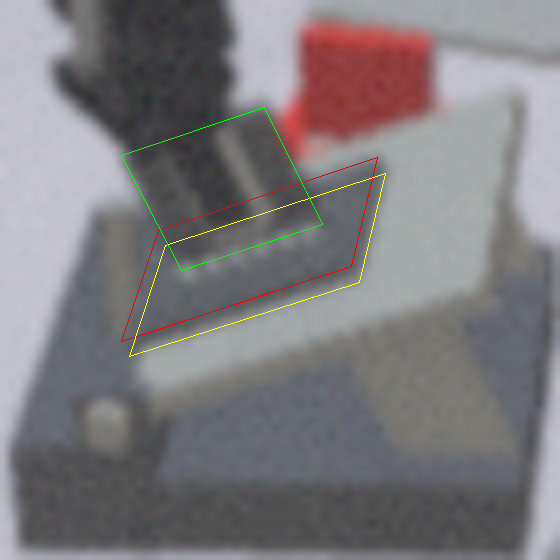

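View pics/s15.png

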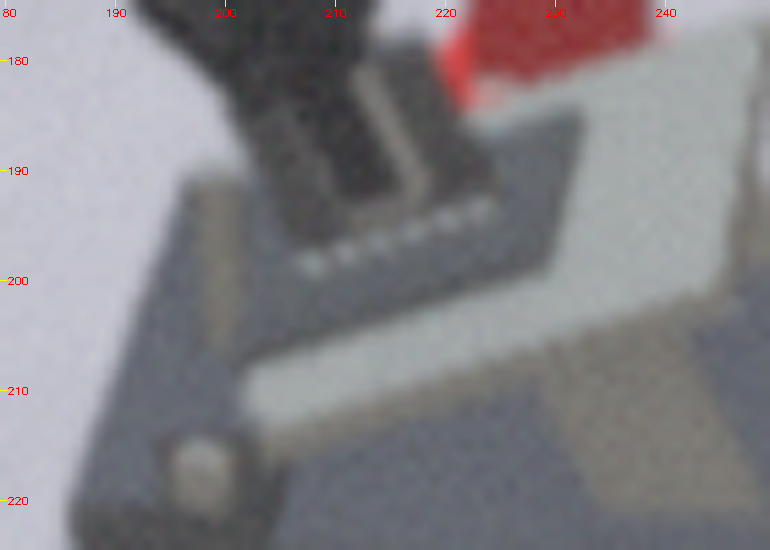

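View pics/t16.png

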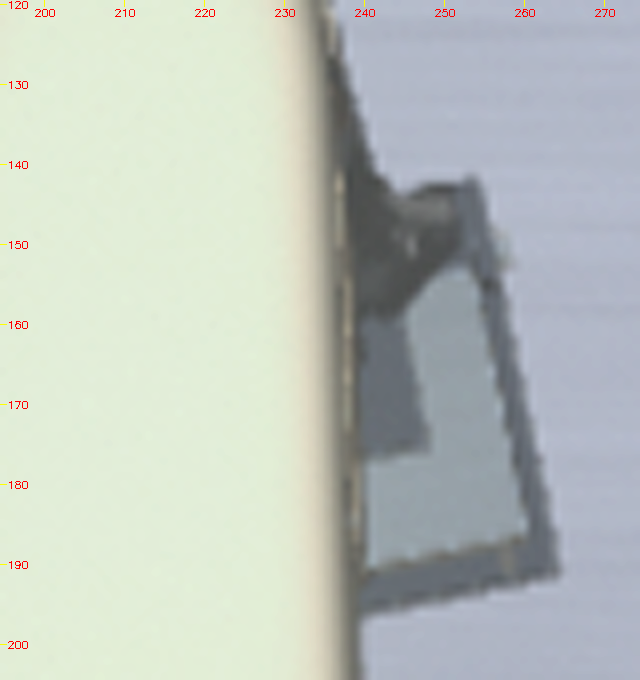

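apply_moves --plan '[0,0,0,0,-0.005,0,0,0,0,0,-0.01,0,0,0,0,0,-0.01,0,0,0,0,0,-0.01,0,0,0,0,0,-0.01,0]'

```text
clock: 16.2
eef_pos: [0.5762, 0.0262, 0.0799]
tool_rot: [0.976, 0.112, -0.187, 0.021]
ft_force: [0.4, 1.4, 17.5]
grip_width: 0.0088
```

```bash
python3 -c "
from ov import *; from snap import snap
chk(); snap(17,('side',)); chk()
import pickle
from workcell import sensors
print(sensors.get_obs()['grip_width'])"
```

```text
bracket centre in plate frame mm [39.9 -0.6  0.8] F plate axes [ 5.7 -1.2 16.6] M tool [ 0.31 -0.54 -0.01] tilt err [-0.0002 -0.0077 -0.0007]
bracket centre in plate frame mm [39.9 -0.6  0.7] F plate axes [ 4.7 -0.6 17.3] M tool [ 0.32 -0.51 -0.05] tilt err [-0.0002 -0.0077 -0.0007]
0.008907179560375157
```

apply_moves --plan '[0,0,0,0,0,0,0,0,0,0,0,0,0,0,0,0,0,0,0,0,0,0,0,0,0,0,0,0,0,0,0,0,0,0,0,0,0,0,0,0,0,0,0,0,0,0,0,0,0,0,0,0,0,0,0,0,0,0,0,0]'

```text
clock: 17.08
eef_pos: [0.5762, 0.0262, 0.08]
tool_rot: [0.976, 0.112, -0.186, 0.021]
ft_force: [0.4, 2.2, 18.3]
grip_width: 0.0092
```

```bash
python3 -c "
from ov import *; from snap import snap
chk(); snap(18); chk()
crop('side18','s18',180,175,255,240,10)
a=cv2.imread('pics/side18.png').astype(int);b=cv2.imread('pics/side7.png').astype(int)
crop('side18','s18w',100,100,340,300,3)"
```

```text
bracket centre in plate frame mm [39.9 -0.6  0.8] F plate axes [ 5.8 -2.  17.4] M tool [ 0.29 -0.48 -0.04] tilt err [-0.0002 -0.0076 -0.0007]
bracket centre in plate frame mm [39.9 -0.6  0.8] F plate axes [ 5.4 -1.2 18. ] M tool [ 0.24 -0.51 -0.08] tilt err [-0.0002 -0.0076 -0.0007]
```

View pics/s18.png

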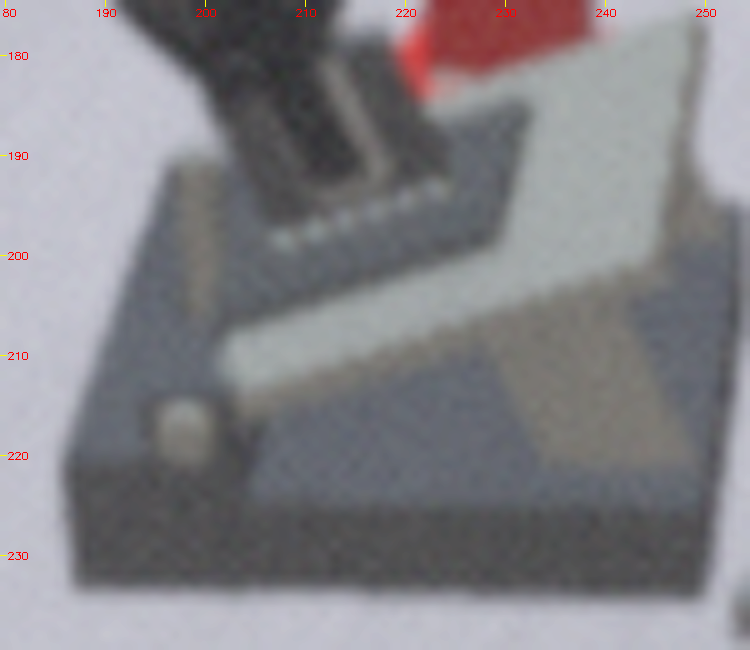

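View pics/s18w.png

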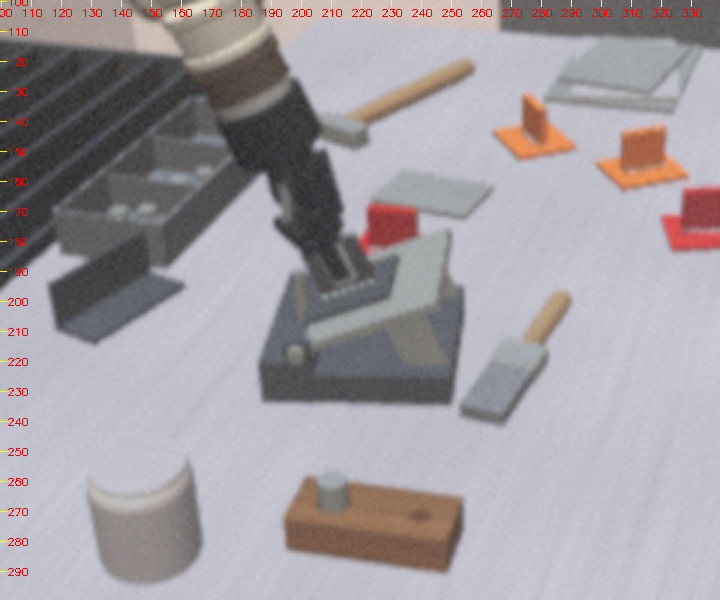

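Final picture: the bracket lies flush on the plate, its lower edge parallel to the plate's edge. The pin is upright at (199,190)–(200,206) at the bracket's foot. The plate corner is unchanged at (249.5,176), and the bystanders have not moved.

```bash
python3 -c "
from workcell import bot
print(bot.job_done())"
```

```text
the job is handed in; nothing more can be done
None
```

I set the stop pin fully down in the bore and let go of it. I then gripped the T bracket by its web, tilted it to the measured slope of about 21.2°, brought its short edge to the pin and pressed it onto the plate. The job was handed in at about 17 s with the arm still gripping and pressing; no verdict was reported.

**Last checks, from arm readings and pictures:**
- **Pin:** it bottomed out where a fully seated pin should, and stood upright in every later picture.
- **Bracket on the plate:** it looked flush. The tool was tilted 0.008 rad from the measured plate angle. The underside came out at +0.8 mm against the measured plate, within measuring error.
- **Centring and turn:** the bracket was 0.6 mm off centre and turned less than 0.1° from uphill, both by arm readings. I measured its seat in the grip only once.
- **Pressing force:** the sensor read a steady 18 N, about 21 N on the plate with the bracket's weight, over the last second.
- **Table and bystanders:** by eye in the side view, the tilt was unchanged and the brush, can, offcut and stub had not moved.

**Less certain:**
- **Contact with the pin:** I felt no clear touch while sliding the bracket down to it. By calculation the edge is touching, about 5.8 mm from the bore's centre against 6 mm for exact touch, which is within measuring error.
- **Slope:** the side camera alone gave about 18.5–18.7°, while the top camera and both together gave about 21.2°. I used 21.2°. Its outline matched both pictures, and turning the bracket slightly while pressing shifted the load within its base, as a flat contact would.

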